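# Chill the reagent station and present the bottles

## Robot

A 6-joint arm with a two-finger parallel gripper is mounted at the origin on the work surface. World frame = base frame: x ahead of the robot, y to its left, z up, the work surface at z = 0. Lengths are in m, angles in rad, forces in N, time in s.
With the tool pointing down it reaches from about 0.35 to 0.975 m from the base axis. Payload 4.9 kg.
Tool frame: the origin (TCP) lies at the very end of the fingers, on their centre line; the grasp point (between the pads) lies 19 mm behind it (tcp_to_grasp is the distance from the TCP to the grasp point, in m); z points along the fingers, y is the line along which they close (so a half turn about z gives the same grasp; the last joint's range is limited). The gripper opens to 85 mm and grips with 20 to 120 N. Pads are 22 mm wide; open, the fingers measure 114 mm over their backs; the gripper's body (76 mm by 85 mm) begins 54 mm behind the grasp point. The pads swing forward as they close: fully open they stand 13 mm farther back than shut.
Start: joints at [-0.119, 0.053, 1.613, -0, 1.476, -0.119], TCP at [0.625, 0, 0.231] pointing down, gripper open.
Joint ranges: [-3.01, 3.01], [-1.01, 2.22], [0.06, 2.58], [-1.02, 4.17], [0.09, 2.62], [-3.14, 3.14]. Speed limits (rad/s): [2.57, 2.57, 3.14, 3.14, 3.14, 3.14].

## Interface

Orientations are given as a rotation vector (axis times angle).
In Python, from workcell import * gives the robot as it stands.
- The arm moves only by the tool send_rows, never from a script. Its argument "deltas" is a list of rows, each a list of 7 numbers: the turn, a rotation vector about the tool's x, y, z in rad, then the shift along the tool's x, y, z in cm, then the finger opening in cm, from 0 to 8.54. A call has 1 to 12 rows; each row is the pose to reach, as a shift and turn from the pose commanded when the call began, along the tool's axes at that moment; what a row does not reach only later rows make up. A row lasts 1/10 s, in which the tool goes at most 50 mm and 8.59 degrees, less where a joint would pass 70% of its speed; a pose out of reach is approached as far as the arm can. A call with a gripper value outside its range is refused whole. The fingers move at their own pace and stop on an object; "force" is the grip in N (left out, the last holds). Time passes only in rows, so rows that repeat a pose let the fingers close. It gives the time, the measured TCP pose, the force, the opening and the grip force at its end, in the units of the state.
- get_state(): the state, without advancing time (a new reading comes with each control period).
- get_image(name): name is "scene" or "side" or "wrist"; returns a dict with "frame" (480x640x3 uint8, red, green, blue), "fx", "fy", "cx", "cy" (pixels), "k1" (the pictures are not rectified: a ray, as slopes to the right and down, at radius r is drawn at 1 + k1 r^2 times it, then the intrinsics apply), "pose" (4x4, takes a point from camera to world coordinates). Camera axes: x right, y up, looking along -z (the intrinsics and any distortion apply to the point x, -y, -z); pixel columns grow to the right and rows downward; lengths in m; the calibration is good to about 2 mm. A picture is of the moment at which its call begins. There is no depth.
- hand_in(): hands the job in; it is judged then, once.
The state is a dict: "time_s": time; "joint_pos": joint angles; "joint_velocities": joint speeds; "joint_efforts": joint torques, N m; "tcp_pos": TCP position; "eef_rot": TCP orientation; "force": force on the tool from outside, world axes, zero at the start; "wrist_torque": the same for the moment, N m; "opening": finger opening in m; "grasp_force": force on a finger pad.
Only numpy, scipy, OpenCV 4.12 (cv2) and the standard library are available. Lean on these libraries where they do the work, as an engineer would, in place of code of your own. Each camera call takes 0.05 s, during which the arm holds its last target. There are 200 camera calls.

## Task

First use the scoop to move every cooling bead from the blue tub into the steel well of the cold station, without touching a bead with the fingers. Then stand every dropper bottle upright on the station's cold plate with its label squarely facing the reader bar, and leave the scoop standing back on its rubber mat as you found it. Do not shift the carton, the pen or the slide box.

Things in the scene. Friction and masses are not known exactly. Their poses are not given: they have to be found in the camera images.
- tub: Blue open tub holding the beads, fixed, 228 mm long (x), 158 mm wide (y), 60 mm high, walls 4 mm, 150 mm wide inside. Origin: on the bench under it. The flat inner floor is 6 mm above the bench and runs from x = -105 mm (foot of the front wall, the end nearest the robot) to the back wall at x = +90 mm. At the start the beads lie at x below -20 mm; the rest is empty.
- tub_front (a point): Foot of the tub's inner front wall, mid-width, on its floor (tub x = -105 mm, 6 mm above the bench), axes as the tub. From here the front wall leans outward 25 degrees, to its top at tub x = -131 mm.
- scoop: Steel scoop with black upright handle, loose, 160 g. Square flat pan, 74 mm long (x), 76 mm wide (y), 70 mm square inside, floor 3 mm, side and back walls 32 to 34 mm high, open mouth at -x (lip at x = -37 mm). It holds about four beads in one layer. Origin: centre of the pan's underside, z up.
- scoop_grip (a point): Where to grip the scoop: on its handle at scoop x = 1.5, y = 0, z = 111 mm. The handle is a bar 16 mm thick (fore and aft: pinch it so) and 26 mm wide (y); it rises from the back wall, leaning 20 degrees forward over the pan, direction (-0.342, 0, 0.940), top 140 mm up. With the handle held plumb, the pan tilts 20 degrees mouth-up and keeps its beads.
- mat: Black rubber mat, fixed, 110 x 110 x 5 mm, on which the scoop rests; origin: centre of its underside. At the start the scoop stands on it, mouth roughly along the mat's -x.
- station: Cold station, fixed: a steel bead well on its left (+y) and an aluminium cold plate on its right (-y) with a white reader bar along the plate's far (+x) edge. Origin on the bench; x points from the plate to the reader, z up.
- well (a point): Centre of the well's inner floor, 5 mm above the bench, axes as the station. The well is an open steel box, inside 140 mm (x) by 130 mm (y), walls 4 mm thick with rims 55 mm above the bench.
- plate (a point): Centre of the cold plate's top, axes as the station. The plate is 110 mm (x) by 240 mm (y), its top 5 mm above the bench; a bottle anywhere on it is read. The reader bar begins 60 mm beyond this point in +x, is 40 mm deep, 240 mm wide and 75 mm high above the bench.
- reader (a point): Middle of the reader bar's long dark window, on its face towards the plate (facing -x of the station), 42 mm above the bench.
- bead1: Smooth pale cooling bead, a 32 mm ball of 20 g; origin at its centre; it rolls easily. Six to eight beads are present, all in the tub at the start.
- bead2: Cooling bead like bead1; may be absent.
- bead3: Cooling bead like bead1; may be absent.
- bead4: Cooling bead like bead1; may be absent.
- bead5: Cooling bead like bead1; may be absent.
- bead6: Cooling bead like bead1; may be absent.
- bead7: Cooling bead like bead1; may be absent.
- bead8: Cooling bead like bead1; may be absent.
- bottleA: Amber dropper bottle, upright, loose, 110 g: body 48 mm across, 66 mm high; black cap 28 mm across, 78 to 110 mm above its base (grip here, about 98 mm up); bulb above, to 130 mm. Origin: centre of base, z up. White barred label, 100 degrees wide, on its +x side; a white tab on the shoulder and a white line on the cap mark its middle. Two or three are present, standing on the bench.
- bottleB: Dropper bottle like bottleA; may be absent.
- bottleC: Dropper bottle like bottleA; may be absent.
- carton: Bystander: open blue and brown carton, 60 x 75 x 100 mm, origin under its centre.
- pen: Bystander: dark lancing pen lying on the bench, 120 mm long (x), 18 mm thick, origin under its middle.
- slidebox: Bystander: grey slide box, 85 x 60 x 30 mm, origin under its centre.

How it is judged:
On the way, in this order (a step that is already met when the one before it is completed fails the run):
1. all beads lie in the well (x of bead1 in the frame of well between -0.07 and 0.07 m and y of bead1 in the frame of well between -0.065 and 0.065 m and z of bead1 in the frame of well between 0 and 0.045 m and x of bead2 in the frame of well between -0.07 and 0.07 m and y of bead2 in the frame of well between -0.065 and 0.065 m and z of bead2 in the frame of well between 0 and 0.045 m and x of bead3 in the frame of well between -0.07 and 0.07 m and y of bead3 in the frame of well between -0.065 and 0.065 m and z of bead3 in the frame of well between 0 and 0.045 m and x of bead4 in the frame of well between -0.07 and 0.07 m and y of bead4 in the frame of well between -0.065 and 0.065 m and z of bead4 in the frame of well between 0 and 0.045 m and x of bead5 in the frame of well between -0.07 and 0.07 m and y of bead5 in the frame of well between -0.065 and 0.065 m and z of bead5 in the frame of well between 0 and 0.045 m and x of bead6 in the frame of well between -0.07 and 0.07 m and y of bead6 in the frame of well between -0.065 and 0.065 m and z of bead6 in the frame of well between 0 and 0.045 m and x of bead7 in the frame of well between -0.07 and 0.07 m and y of bead7 in the frame of well between -0.065 and 0.065 m and z of bead7 in the frame of well between 0 and 0.045 m and x of bead8 in the frame of well between -0.07 and 0.07 m and y of bead8 in the frame of well between -0.065 and 0.065 m and z of bead8 in the frame of well between 0 and 0.045 m), for 0.3 s.
2. all bottles stand on the cold plate with their labels facing the reader (x of bottleA in the frame of plate between -0.034 and 0.036 m and y of bottleA in the frame of plate between -0.1 and 0.1 m and z of bottleA in the frame of plate between -0.004 and 0.006 m and angle between each of bottleA, bottleB, bottleC's own z axis and vertical below 0.1 rad and angle between the x axis of each of bottleA, bottleB, bottleC and the x axis of station, either way round below 0.35 rad and x of reader in the frame of bottleA above 0 m and x of bottleB in the frame of plate between -0.034 and 0.036 m and y of bottleB in the frame of plate between -0.1 and 0.1 m and z of bottleB in the frame of plate between -0.004 and 0.006 m and x of reader in the frame of bottleB above 0 m and x of bottleC in the frame of plate between -0.034 and 0.036 m and y of bottleC in the frame of plate between -0.1 and 0.1 m and z of bottleC in the frame of plate between -0.004 and 0.006 m and x of reader in the frame of bottleC above 0 m), for 0.3 s.
At the end, for the whole second after the job is handed in: Every bead is in the well; every bottle stands upright (0.1 rad) and still, wholly on the plate, its label (+x) within 0.35 rad of the station's +x; the scoop stands level and still on the mat, its centre within 40 mm of the mat's centre along both mat axes (all of step 1 and all of step 2 and x of scoop in the frame of mat between -0.04 and 0.04 m and y of scoop in the frame of mat between -0.04 and 0.04 m and angle between scoop's own z axis and vertical below 0.1 rad and height (world z) of scoop below 0.012 m and linear speed of each of scoop, bottleA, bottleB, bottleC below 0.03 m/s); the robot touches nothing.
It fails at once if a finger touches a bead (contact force between the fingers and bead1 above 0.3 N or contact force between the fingers and bead2 above 0.3 N or contact force between the fingers and bead3 above 0.3 N or contact force between the fingers and bead4 above 0.3 N or contact force between the fingers and bead5 above 0.3 N or contact force between the fingers and bead6 above 0.3 N or contact force between the fingers and bead7 above 0.3 N or contact force between the fingers and bead8 above 0.3 N).
It fails at once if a bystander is shifted by more than 30 mm (distance of any of carton, pen, slidebox from where it was at the start of the episode above 0.03 m).
Of bead1, bead2, bead3, bead4, bead5, bead6, bead7, bead8 only 6 to 8 are there at a start; the rules pass over those that are not, and their reading is None.
Of bottleA, bottleB, bottleC only 2 to 3 are there at a start; the rules pass over those that are not, and their reading is None.
At some moment in a run one of bottleA, bottleB, bottleC may be knocked a few centimetres aside while the robot is not near it.
It also fails if it takes over 210 s, if anything falls off the work surface, if the arm or the gripper's body presses on something with over 40 N, if the wrist force passes 120 N, or if a joint passes its speed limit or range.

## Working session

There is one attempt and no reset: what is moved stays moved. The work goes in short steps, Python scripts to look and compute and a tool call to move; the robot and the scene stay as the last step left them, time stands still between calls to the robot, and variables do not carry over. Pictures are saved under pics/ and viewed, at most 14 in all, crops included, and the job is handed in when it is done.

Besides the shell and the picture viewer there is one more tool, called as name(argument=value, ...) on one line, values as JSON. send_rows: Moves the arm, as the interface text tells. Its arguments: {"type":"object","properties":{"deltas":{"type":"array"},"force":{"type":"number"}},"required":["deltas"]}

```bash
mkdir -p pics; ls; cat > h.py <<'E'
from workcell import *
import numpy as np, cv2
from scipy.spatial.transform import Rotation as R
def snap(n,f):
    im=get_image(n); cv2.imwrite('pics/'+f+'.png',im['frame'][:,:,::-1]); 
    import pickle; pickle.dump(im,open('pics/'+f+'.pkl','wb')); return im
def load(f):
    import pickle; return pickle.load(open('pics/'+f+'.pkl','rb'))
def ray(im,u,v):
    xd,yd=(u-im['cx'])/im['fx'],(v-im['cy'])/im['fy']
    rd=np.hypot(xd,yd); r=rd
    for _ in range(30): r=rd/(1+im['k1']*r*r)
    s=r/rd if rd>0 else 1
    P=np.array(im['pose']); d=P[:3,:3]@np.array([xd*s,-yd*s,-1.]); return P[:3,3],d
def px(im,u,v,z):
    o,d=ray(im,u,v); return o+d*(z-o[2])/d[2]
def proj(im,p):
    P=np.array(im['pose']); c=P[:3,:3].T@(np.array(p)-P[:3,3]); x,y=c[0]/-c[2],-c[1]/-c[2]
    k=1+im['k1']*(x*x+y*y); return im['cx']+im['fx']*x*k, im['cy']+im['fy']*y*k
E
python3 - <<'E'
from h import *
for n in ('scene','side','wrist'):
    im=snap(n,n+'0'); print(n,im['fx'],im['cx'],im['cy'],im['k1'],np.round(im['pose'],3).tolist())
s=get_state(); print({k:np.round(v,3) for k,v in s.items()})
E
```

```text
pics
scene 500.8022846072482 318.5563749908473 245.95490712128185 0.0316905072649462 [[0.306, -0.611, 0.73, 1.249], [0.952, 0.212, -0.222, -0.25], [-0.019, 0.762, 0.647, 0.754], [0.0, 0.0, 0.0, 1.0]]
side 618.0804687351102 315.8853168596711 241.1538475491399 -0.09766292875884833 [[-0.971, 0.164, -0.172, 0.287], [-0.238, -0.653, 0.719, 0.936], [0.005, 0.74, 0.673, 0.995], [0.0, 0.0, 0.0, 1.0]]
wrist 341.7631256479735 320.2358385272839 242.89174665373542 -0.04395255315405308 [[1.0, -0.0, 0.003, 0.625], [-0.001, 0.95, 0.313, 0.08], [-0.003, -0.313, 0.95, 0.374], [0.0, 0.0, 0.0, 1.0]]
{'time_s': np.float64(0.15), 'joint_pos': array([-0.119,  0.053,  1.614,  0.   ,  1.476, -0.119]), 'joint_velocities': array([ 0.001, -0.002, -0.004,  0.002, -0.001, -0.   ]), 'joint_efforts': array([ 1.0000e-03, -3.9424e+01, -3.7072e+01, -0.0000e+00,  5.0000e-03,
        0.0000e+00]), 'tcp_pos': array([0.625, 0.   , 0.23 ]), 'eef_rot': array([-2.220e+00, -2.221e+00,  2.000e-03]), 'force': array([-0.404,  0.455, -0.194]), 'wrist_torque': array([ 0.014, -0.006,  0.058]), 'grasp_force': np.float64(0.0), 'opening': np.float64(0.085)}
```

View pics/scene0.png

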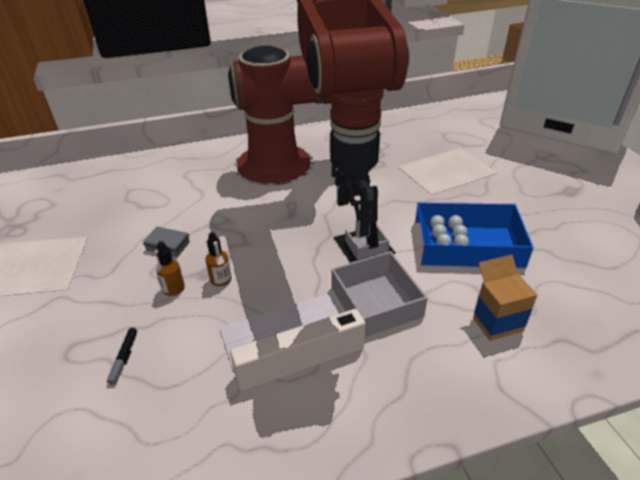

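View pics/side0.png

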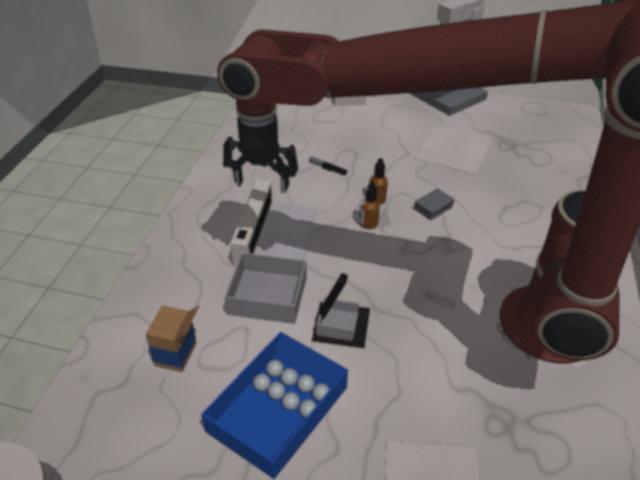

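The scene view shows the tub around (470,235), scoop (365,240), well (378,290), plate and reader (295,335), two bottles (170,275) and (218,263), pen (122,355), slide box (167,240) and carton (503,300). The side view shows eight beads in two rows around (290,388). I'll zoom for precise points.

```bash
python3 - <<'E'
import cv2
a=cv2.imread('pics/side0.png'); b=cv2.imread('pics/scene0.png')
f=lambda i,x0,x1,y0,y1,s: cv2.resize(i[y0:y1,x0:x1],None,fx=s,fy=s,interpolation=cv2.INTER_CUBIC)
cv2.imwrite('pics/c1.png',f(a,190,400,270,470,3)); cv2.imwrite('pics/c2.png',f(b,140,400,200,400,3))
cv2.imwrite('pics/c3.png',f(a,200,400,150,350,3))
E
```

```text
(no output)
```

View pics/c1.png

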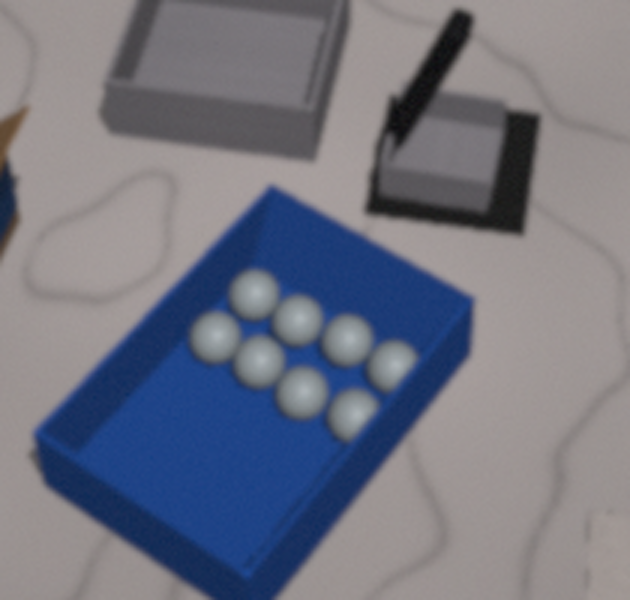

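View pics/c2.png

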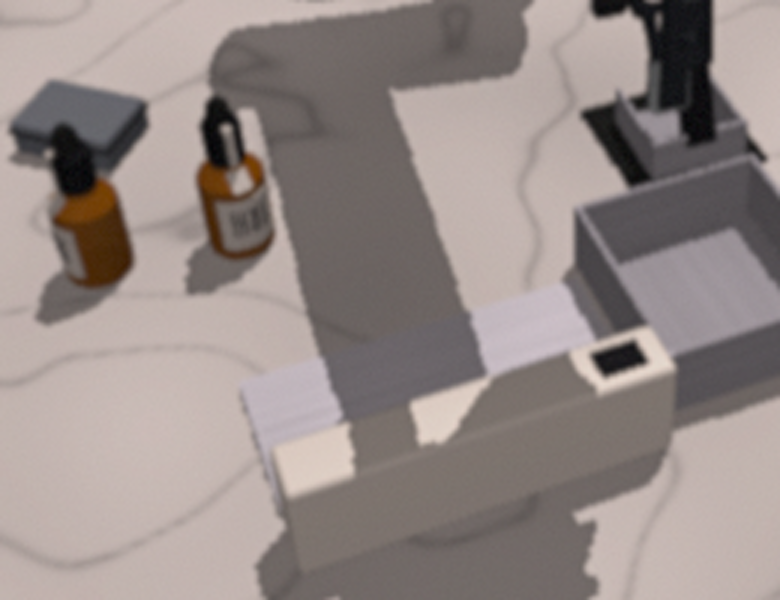

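View pics/c3.png

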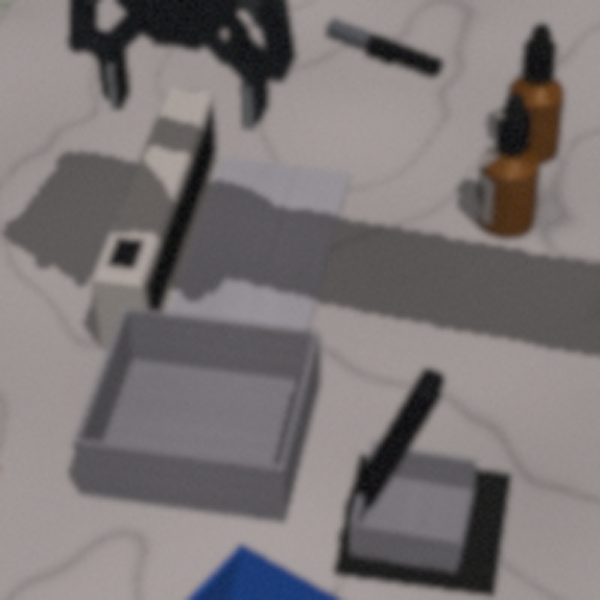

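The crops give the tub rim corners, well rim, plate, reader and mat corners, the scoop handle top at c3 (432,375), and the bottle bulbs at c3 (541,28) and (516,98). Next I'll fit the poses.

```bash
cat > fit.py <<'E'
from h import *
from scipy.optimize import least_squares
def fit(pts,x0):
    # pts: (im,u,v,(x,y,z) local, world z)
    def f(q):
        c,s=np.cos(q[2]),np.sin(q[2]); r=[]
        for im,u,v,(x,y,z) in pts:
            p=proj(im,(q[0]+c*x-s*y,q[1]+s*x+c*y,z)); r+=[p[0]-u,p[1]-v]
        return r
    o=least_squares(f,x0,loss='soft_l1'); return o.x,np.round(o.fun,1)
E
python3 - <<'E'
from fit import *
S=load('side0');C=load('scene0')
c1=lambda u,v:(S,190+u/3,270+v/3); c2=lambda u,v:(C,140+u/3,200+v/3); c3=lambda u,v:(S,200+u/3,150+v/3)
sc=lambda u,v:(C,u,v)
A=lambda p,x,y,z:(*p,(x,y,z))
print('tub',*fit([A(c1(273,187),-.134,-.079,.06),A(c1(473,300),-.134,.079,.06),A(c1(38,435),.094,-.079,.06),A(sc(418,205),-.134,-.079,.06),A(sc(522,205),-.134,.079,.06)],[.5,.3,.6]))
print('well',*fit([A(c3(130,312),.074,-.069,.055),A(c3(320,335),-.074,-.069,.055),A(c3(78,440),.074,.069,.055),A(c3(288,468),-.074,.069,.055),A(c2(578,208),-.074,-.069,.055),A(c2(752,160),-.074,.069,.055)],[.7,.1,0]))
print('plate',*fit([A(c3(350,172),-.055,-.12,.005),A(c2(290,495),.1,-.12,.075),A(c2(675,368),.1,.12,.075),A(c2(648,328),.06,.12,.075),A(c2(273,450),.06,-.12,.075),A(c2(242,387),-.055,-.12,.005)],[.7,-.1,0]))
print('mat',*fit([A(c3(340,573),.055,.055,.005),A(c3(493,593),-.055,.055,.005),A(c3(510,475),-.055,-.055,.005),A(c2(583,112),-.055,-.055,.005)],[.5,.1,0]))
print('scoop rims', [px(*c3(*q),z).round(3) for q,z in (((477,460),.037),((465,543),.037),((432,372),.145),((463,572),.005),((350,560),.005))])
print('bulbs', px(*c2(67,127),.127).round(3),px(*c3(541,30),.127).round(3),'|',px(*c2(218,102),.127).round(3),px(*c3(516,98),.127).round(3))
b=[px(*c1(*q),.022).round(3) for q in ((255,294),(298,321),(348,341),(394,366),(215,337),(260,362),(303,393),(354,415))]; print(np.array(b)[:,:2].tolist())
E
```

```text
tub [0.50490302 0.36036697 1.19820239] [ 2.000e-01 -6.000e-01  2.000e+00  4.000e-01 -1.500e+00 -1.000e-01
  7.000e+00  3.730e+01 -1.036e+02 -5.200e+00]
well [0.59991484 0.06945048 0.08268586] [-2.  -1.9  0.5 -2.  -0.9  0.8 -0.2  0.3 -1.  -2.8  0.3 -4.5]
plate [ 0.62096869 -0.12644855  0.07395638] [-2.  -1.4 -0.7  1.7  3.   0.   2.2 -2.  -1.1 -1.4 -0.7 -1.5]
mat [0.4287452  0.11327602 0.08873185] [-2.4  0.2  0.7  0.1 -0.1 -1.1 -0.  -2.2]
scoop rims [array([0.4  , 0.077, 0.037]), array([0.394, 0.152, 0.037]), array([0.43 , 0.106, 0.145]), array([0.394, 0.15 , 0.005]), array([0.47 , 0.159, 0.005])]
bulbs [ 0.431 -0.322  0.127] [ 0.426 -0.317  0.127] | [ 0.437 -0.225  0.127] [ 0.43  -0.22   0.127]
[[0.526, 0.266], [0.494, 0.279], [0.46, 0.286], [0.428, 0.297], [0.541, 0.304], [0.509, 0.315], [0.477, 0.33], [0.443, 0.337]]
```

View pics/wrist0.png

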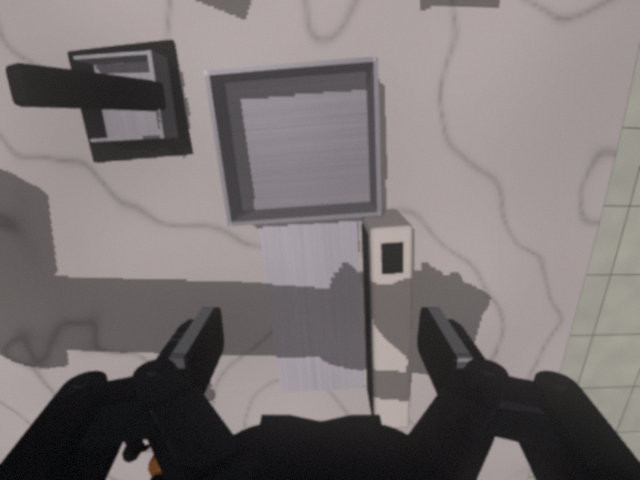

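The wrist view shows the mat corners at (68,50), (172,40), (190,155), (92,162), the well rim at (208,72), (378,58), (384,213), (229,224), and the scoop handle running from (25,85) to (150,95). I mislabelled the tub's scene corners, so I'll refit with them corrected.

```bash
cat >> h.py <<'E'
def pose():
    s=get_state(); return np.array(s['tcp_pos']),R.from_rotvec(s['eef_rot']),s
def scoop_tool(o,yaw,pitch):
    """tool pose for scoop origin o, yaw, pitch = mouth-up angle (rad)."""
    Rs=R.from_euler('z',yaw)*R.from_euler('y',pitch)   # +pitch lifts -x end
    a=np.radians(20); z=np.array([np.sin(a),0,-np.cos(a)]); y=np.array([np.cos(a),0,np.sin(a)])
    Rt=Rs*R.from_matrix(np.c_[[0,1,0],y,z])
    g=np.array(o)+Rs.apply([.0015,0,.111]); return g+Rt.apply([0,0,.019]),Rt
def row(p,Rt,p0=None,R0=None):
    if p0 is None: p0,R0,_=pose()
    t=(R0.inv()*Rt).as_rotvec(); d=R0.inv().apply(np.array(p)-p0)*100
    return np.round(np.r_[t,d],3).tolist(), 'rows>=%.1f'%max(np.degrees(np.linalg.norm(t))/8.59,np.linalg.norm(d)/5)
E
python3 - <<'E'
from fit import *
import workcell; print([n for n in dir(workcell) if n[0]!='_'])
S=load('side0');C=load('scene0');W=load('wrist0')
c1=lambda u,v:(S,190+u/3,270+v/3); c2=lambda u,v:(C,140+u/3,200+v/3); c3=lambda u,v:(S,200+u/3,150+v/3)
sc=lambda u,v:(C,u,v); w=lambda u,v:(W,u,v)
A=lambda p,x,y,z:(*p,(x,y,z))
q,r=fit([A(c1(273,187),-.134,-.079,.06),A(c1(473,300),-.134,.079,.06),A(c1(38,435),.094,-.079,.06),A(sc(418,205),-.134,.079,.06),A(sc(522,205),.094,.079,.06),A(c1(250,578),.094,.079,.06)],[.5,.3,1.2]);print('tub',q,r)
B=np.array([px(*c1(*p),.022)[:2] for p in ((255,294),(298,321),(348,341),(394,366),(215,337),(260,362),(303,393),(354,415))])
c,s=np.cos(q[2]),np.sin(q[2]); print(((B-q[:2])@np.array([[c,-s],[s,c]])).round(3).tolist())
print('well',*fit([A(c3(130,312),.074,-.069,.055),A(c3(320,335),-.074,-.069,.055),A(c3(78,440),.074,.069,.055),A(c3(288,468),-.074,.069,.055),A(w(208,72),-.074,.069,.055),A(w(378,58),.074,.069,.055),A(w(384,213),.074,-.069,.055),A(w(229,224),-.074,-.069,.055)],[.6,.1,0]))
print('plate',*fit([A(c3(350,172),-.055,-.12,.005),A(c2(290,495),.1,-.12,.075),A(c2(675,368),.1,.12,.075),A(c2(648,328),.06,.12,.075),A(c2(242,387),-.055,-.12,.005),A(w(260,224),-.055,.12,.005),A(w(282,391),-.055,-.12,.005)],[.7,-.1,0]))
print('mat',*fit([A(c3(340,573),.055,.055,.005),A(c3(493,593),-.055,.055,.005),A(c3(510,475),-.055,-.055,.005),A(w(68,50),-.055,.055,.005),A(w(172,40),.055,.055,.005),A(w(190,155),.055,-.055,.005),A(w(92,162),-.055,-.055,.005)],[.43,.11,0]))
print('scoop',*fit([A(w(75,60),-.037,.037,.037),A(w(92,142),-.037,-.037,.037),A(c3(477,460),-.037,-.037,.037),A(c3(465,543),-.037,.037,.037),A(w(153,50),.035,.037,.037),A(w(166,138),.035,-.037,.037)],[.43,.11,0]))
o=[.434,.116,.005]; 
p,Rt=scoop_tool(o,.085,0); print(p); u=Rt.apply([0,0,-1])
print(row(p+.09*u,Rt), row(p,Rt,p+.09*u,Rt))
E
```

```text
['Unreachable', 'get_image', 'get_state', 'hand_in', 'tcp_to_grasp']
tub [0.50624822 0.3597141  1.20195313] [-0.7 -1.   1.2 -0.2 -2.  -0.3  0.3 -4.7 -5.2 -3.2 -0.4  0.9]
[[-0.08, -0.052], [-0.079, -0.018], [-0.085, 0.017], [-0.087, 0.051], [-0.04, -0.053], [-0.041, -0.019], [-0.039, 0.017], [-0.044, 0.051]]
well [0.60392187 0.0668564  0.07542314] [-3.  -3.1 -0.8 -3.  -2.5 -0.7 -2.  -0.8 -3.3 -1.3  0.1 -2.5 -1.9  1.5
  0.1  1.8]
plate [ 0.61918085 -0.1288574   0.06587923] [-0.7 -1.7 -2.9  0.9  1.2  0.2  0.6 -2.  -2.  -2.3 -0.1 -5.6  0.1  1.1]
mat [0.42854608 0.10858289 0.05498176] [-2.5 -2.4  0.2 -1.   1.2 -2.  -2.1  0.1  0.8 -0.5  0.6 -0.2 -0.6 -0.2]
scoop [0.43865419 0.11059481 0.04290843] [ 0.2 -1.3  0.8 -0.1 -1.2 -2.  -2.7 -2.7 -1.8  2.4 -1.3 -0.6]
[0.44196951 0.11667904 0.09814584]
([-0.351, 0.015, -0.084, 11.398, -21.312, 4.798], 'rows>=4.9') ([0.0, 0.0, 0.0, 0.0, -0.0, 9.0], 'rows>=1.8')
```

```bash
python3 - <<'E'
from h import *
p,Rt=scoop_tool([.4375,.112,.005],.055,0); u=Rt.apply([0,0,-1])
print(row(p+.08*u,Rt))
E
```

```text
([-0.351, 0.009, -0.054, 11.085, -20.623, 5.736], 'rows>=4.8')
```

send_rows(deltas=[[-0.35, 0.01, -0.054, 11.1, -20.6, 5.7, 8.5], [-0.35, 0.01, -0.054, 11.1, -20.6, 5.7, 8.5], [-0.35, 0.01, -0.054, 11.1, -20.6, 5.7, 8.5], [-0.35, 0.01, -0.054, 11.1, -20.6, 5.7, 8.5], [-0.35, 0.01, -0.054, 11.1, -20.6, 5.7, 8.5], [-0.35, 0.01, -0.054, 11.1, -20.6, 5.7, 8.5], [-0.35, 0.01, -0.054, 11.1, -20.6, 5.7, 8.5], [-0.35, 0.01, -0.054, 11.1, -20.6, 5.7, 8.5], [-0.35, 0.01, -0.054, 11.1, -20.6, 5.7, 8.5]])

```text
time_s: 1.05
tcp_pos: [0.4202, 0.1105, 0.1754]
eef_rot: [1.98, 2.088, 0.371]
force: [1.2, -0.5, -0.3]
opening: 0.0849
grasp_force: 0.0
```

```bash
python3 - <<'E'
from h import *
p,Rt=scoop_tool([.4375,.112,.005],.055,0)
print(row(p,Rt)); W=snap('wrist','wrist1'); s=snap('side','side1'); snap('scene','scene1')
a=cv2.resize(s['frame'][230:380,250:450,::-1],None,fx=2,fy=2)
b=np.zeros((480,800,3),np.uint8); b[:360,:480]=cv2.resize(W['frame'][:,:,::-1],(480,360)); b[:300,480:]=a[:,:320]
cv2.imwrite('pics/m1.png',b)
E
```

```text
([0.002, 0.0, -0.002, 0.053, -0.277, 8.125], 'rows>=1.6')
```

View pics/m1.png

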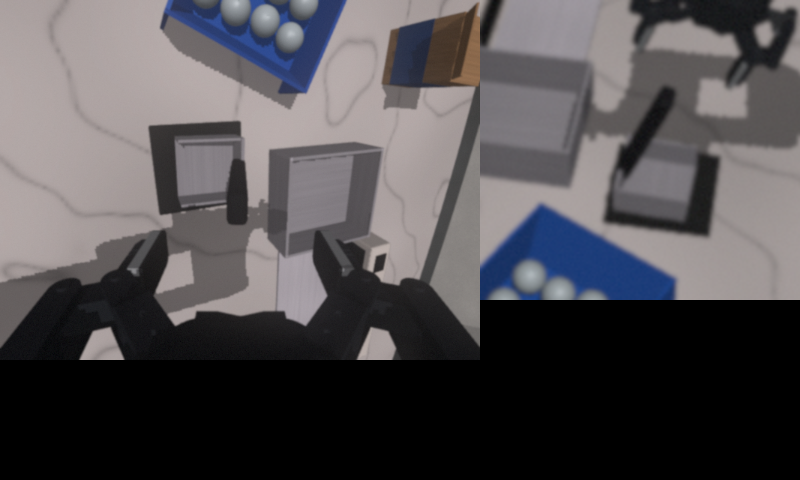

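The wrist picture shows the handle at (237,162)–(237,222), midway between the fingertips at (150,..) and (325,..), so the approach is aligned. I'll descend along the handle and grip.

send_rows(deltas=[[0, 0, 0, 0.1, -0.2, 2.5, 8.5], [0, 0, 0, 0.1, -0.2, 5, 8.5], [0, 0, 0, 0.1, -0.2, 7, 8.5], [0, 0, 0, 0.1, -0.2, 8.1, 8.5], [0, 0, 0, 0.1, -0.2, 8.1, 8.5], [0, 0, 0, 0.1, -0.2, 8.1, 0.5], [0, 0, 0, 0.1, -0.2, 8.1, 0.5], [0, 0, 0, 0.1, -0.2, 8.1, 0.5], [0, 0, 0, 0.1, -0.2, 8.1, 0.5], [0, 0, 0, 0.1, -0.2, 8.1, 0.5], [0, 0, 0, 0.1, -0.2, 8.1, 0.5], [0, 0, 0, 0.1, -0.2, 8.1, 0.5]], force=70)

```text
time_s: 2.4
tcp_pos: [0.4453, 0.1136, 0.0984]
eef_rot: [1.978, 2.089, 0.372]
force: [-1.1, 0.2, 2.7]
opening: 0.0151
grasp_force: 68.7
```

```bash
python3 - <<'E'
from h import *
p,Rt,s=pose(); print(p,s['opening'],s['grasp_force'],s['force'])
q=np.array([.5062,.3597]);yaw=1.202
def tubp(x,y,z): c,n=np.cos(yaw),np.sin(yaw); return [q[0]+c*x-n*y,q[1]+n*x+c*y,z]
# lift 15cm, then to above tub
lift=p+[0,0,.12]; print('lift',row(lift,Rt))
pt,Rd=scoop_tool(tubp(.045,.036,.125),yaw,0); print('above tub',pt,row(pt,Rd,lift,Rt))
p2,_=scoop_tool(tubp(.045,.036,.0075),yaw,0); print('down',row(p2,Rd,pt,Rd))
p3,_=scoop_tool(tubp(-.066,.036,.0075),yaw,0); print('push',row(p3,Rd,p2,Rd))
E
```

```text
[0.44528261 0.11358254 0.09835476] 0.015118570143023213 68.74062180519104 [-1.07253562  0.24127971  2.71894078]
lift ([0.0, 0.0, 0.0, 0.01, 4.131, -11.267], 'rows>=2.4')
above tub [0.49172611 0.42211262 0.21814584] ([0.003, 0.393, -1.078, 30.554, 5.917, 2.218], 'rows>=7.7')
down ([0.0, 0.0, 0.0, 0.0, -4.019, 11.041], 'rows>=2.3')
push ([0.0, 0.0, 0.0, 0.0, -10.431, -3.796], 'rows>=2.2')
```

send_rows(deltas=[[0, 0, 0, 0, 1.4, -3.8, 0.5], [0, 0, 0, 0, 2.8, -7.6, 0.5], [0, 0, 0, 0, 4.1, -11.3, 0.5], [0, 0, 0, 0, 4.1, -11.3, 0.5], [0, 0, 0, 0, 4.1, -11.3, 0.5]])

```text
time_s: 2.9
tcp_pos: [0.4445, 0.1133, 0.218]
eef_rot: [1.979, 2.09, 0.37]
force: [-0.2, 0.2, -2.1]
opening: 0.0154
grasp_force: 69.6
```

```bash
cat >> h.py <<'E'
Q=np.array([.5062,.3597]);YAW=1.202
def tubp(x,y,z): c,n=np.cos(YAW),np.sin(YAW); return [Q[0]+c*x-n*y,Q[1]+n*x+c*y,z]
E
python3 - <<'E'
from h import *
pt,Rd=scoop_tool(tubp(.045,.036,.115),YAW,0); print(row(pt,Rd),pose()[2]['force'])
E
```

```text
([0.001, 0.393, -1.078, 30.573, 5.672, 3.131], 'rows>=7.7') [-0.15350013  0.15286172 -2.11704074]
```

send_rows(deltas=[[0, 0.393, -1.078, 30.6, 5.7, 3.1, 0.5], [0, 0.393, -1.078, 30.6, 5.7, 3.1, 0.5], [0, 0.393, -1.078, 30.6, 5.7, 3.1, 0.5], [0, 0.393, -1.078, 30.6, 5.7, 3.1, 0.5], [0, 0.393, -1.078, 30.6, 5.7, 3.1, 0.5], [0, 0.393, -1.078, 30.6, 5.7, 3.1, 0.5], [0, 0.393, -1.078, 30.6, 5.7, 3.1, 0.5], [0, 0.393, -1.078, 30.6, 5.7, 3.1, 0.5], [0, 0.393, -1.078, 30.6, 5.7, 3.1, 0.5], [0, 0.393, -1.078, 30.6, 5.7, 3.1, 0.5], [0, 0.393, -1.078, 30.6, 5.7, 3.1, 0.5]])

```text
time_s: 4.0
tcp_pos: [0.4912, 0.4218, 0.2069]
eef_rot: [0.559, 2.982, 0.525]
force: [0.0, -0.0, -2.3]
opening: 0.0152
grasp_force: 69.9
```

```bash
python3 - <<'E'
from h import *
pt,Rd=scoop_tool(tubp(.045,.036,.008),YAW,0); print(row(pt,Rd))
s=snap('side','side2');c=snap('scene','scene2')
a=cv2.resize(s['frame'][290:480,170:390,::-1],None,fx=1.8,fy=1.8); d=cv2.resize(c['frame'][120:290,380:560,::-1],None,fx=2.2,fy=2.2)
b=np.zeros((600,800,3),np.uint8); b[:a.shape[0],:a.shape[1]]=a; b[:d.shape[0],400:400+d.shape[1]]=d
cv2.imwrite('pics/m2.png',b)
E
```

```text
([-0.001, -0.0, -0.002, -0.048, -3.567, 9.958], 'rows>=2.1')
```

View pics/m2.png

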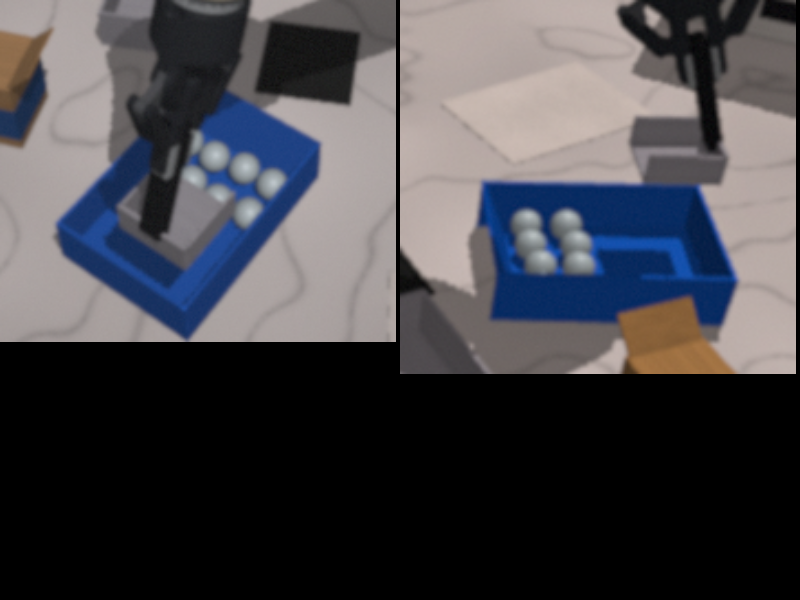

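The left panel (side) shows the pan hovering over the tub's empty back half behind the beads. The right panel (scene) gives clean tub rim corners at scene pixels (417.7,202.7), (516.4,204.1) and (532.3,246.4), so I'll refit the tub with them.

```bash
python3 - <<'E'
from fit import *
S=load('side0');C=load('scene0')
c1=lambda u,v:(S,190+u/3,270+v/3); sc=lambda u,v:(C,u,v); m=lambda u,v:(S,170+u/1.8,290+v/1.8)
A=lambda p,x,y,z:(*p,(x,y,z))
a=[A(c1(273,187),-.134,-.079,.06),A(c1(473,300),-.134,.079,.06),A(c1(38,435),.094,-.079,.06),A(m(188,305),.094,.079,.06),A(c1(250,578),.094,.079,.06)]
b=[A(sc(417.7,202.7),-.134,.079,.06),A(sc(516.4,204.1),.094,.079,.06),A(sc(532.3,246.4),.094,-.079,.06)]
for s in (a,b,a+b): print(*fit(s,[.5,.36,1.2]))
E
```

```text
[0.50514012 0.35858666 1.20534654] [-0.3 -1.4  1.8 -0.8 -1.2 -0.6 -0.4  3.7  0.7  0.4]
[0.51038346 0.35313928 1.18341575] [-0.6 -1.5 -0.2 -0.3  0.8  1.3]
[0.50579408 0.35777948 1.20209845] [-0.2 -1.7  1.6 -1.  -1.4 -1.2 -0.9  3.2  0.2 -0.1 -0.2 -2.4 -0.5 -2.2
  1.8 -1.1]
```

```bash
sed -i 's/^Q=.*/Q=np.array([.5066,.3580]);YAW=1.20/' h.py; python3 - <<'E'
from h import *
pt,Rd=scoop_tool(tubp(.042,.034,.008),YAW,0); print(row(pt,Rd))
p3,_=scoop_tool(tubp(-.066,.034,.0075),YAW,0); print('push',row(p3,Rd,pt,Rd))
E
```

```text
([0.001, -0.0, 0.001, -0.33, -4.06, 9.887], 'rows>=2.1')
push ([0.0, 0.0, 0.0, -0.0, -10.166, -3.647], 'rows>=2.2')
```

send_rows(deltas=[[0, 0, 0, -0.3, -1, 2.5, 0.5], [0, 0, 0, -0.3, -2, 5, 0.5], [0, 0, 0, -0.3, -3, 7.3, 0.5], [0, 0, 0, -0.3, -3.6, 8.8, 0.5], [0, 0, 0, -0.3, -4.0, 9.6, 0.5], [0, 0, 0, -0.3, -4.06, 9.9, 0.5], [0, 0, 0, -0.3, -4.06, 9.9, 0.5]])

```text
time_s: 4.8
tcp_pos: [0.4937, 0.4178, 0.1021]
eef_rot: [0.556, 2.979, 0.528]
force: [-0.4, 0.4, -1.8]
opening: 0.0151
grasp_force: 69.8
```

send_rows(deltas=[[0, 0, 0, 0, -0.75, -0.27, 0.5], [0, 0, 0, 0, -1.5, -0.54, 0.5], [0, 0, 0, 0, -2.25, -0.81, 0.5], [0, 0, 0, 0, -3, -1.08, 0.5], [0, 0, 0, 0, -3.75, -1.35, 0.5], [0, 0, 0, 0, -4.5, -1.62, 0.5], [0, 0, 0, 0, -5, -1.8, 0.5], [0, 0, 0, 0, -5.5, -2, 0.5], [0, 0, 0, 0, -6, -2.18, 0.5], [0, 0, 0, 0, -6.5, -2.36, 0.5]])

```text
time_s: 5.8
tcp_pos: [0.4682, 0.3526, 0.1012]
eef_rot: [0.556, 2.981, 0.527]
force: [0.0, 1.1, -3.6]
opening: 0.0151
grasp_force: 69.7
```

```bash
python3 - <<'E'
from h import *
p3,Rd=scoop_tool(tubp(-.066,.034,.0075),YAW,0); print('push',row(p3,Rd))
s=snap('side','side3')
a=cv2.resize(s['frame'][290:480,170:390,::-1],None,fx=2.5,fy=2.5)
cv2.imwrite('pics/m3.png',a)
E
```

```text
push ([0.001, -0.0, 0.002, 0.02, -3.688, -1.285], 'rows>=0.8')
```

View pics/m3.png

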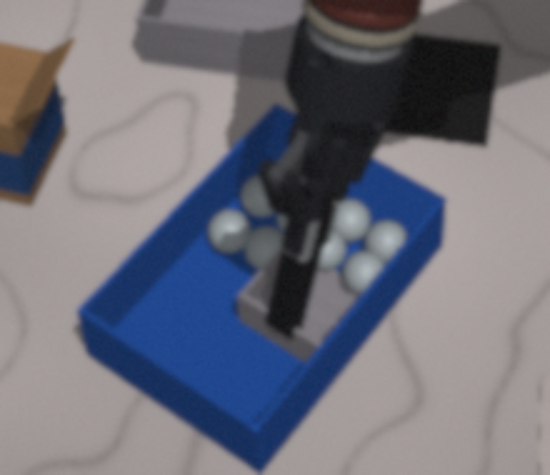

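The picture shows the pan at (285,310) sliding toward the front wall, with four beads ahead of or inside it around (350,245), and the others staying on the left. I'll continue the push to the wall.

send_rows(deltas=[[0, 0, 0, 0, -0.6, -0.15, 0.5], [0, 0, 0, 0, -1.2, -0.35, 0.5], [0, 0, 0, 0, -1.8, -0.55, 0.5], [0, 0, 0, 0, -2.4, -0.78, 0.5], [0, 0, 0, 0, -3, -1.0, 0.5], [0, 0, 0, 0, -3.4, -1.15, 0.5], [0, 0, 0, 0, -3.7, -1.25, 0.5], [0, 0, 0, 0, -3.7, -1.25, 0.5], [0, 0, 0, 0, -3.7, -1.25, 0.5]])

```text
time_s: 6.75
tcp_pos: [0.4543, 0.3165, 0.1004]
eef_rot: [0.556, 2.98, 0.527]
force: [0.9, 0.6, -2.9]
opening: 0.0152
grasp_force: 69.8
```

```bash
python3 - <<'E'
from h import *
p3,Rd=scoop_tool(tubp(-.068,.034,.0065),YAW,0); print('push',row(p3,Rd))
p0,R0,_=pose()
for k,(x,z,t) in enumerate([(-.069,.008,5),(-.071,.013,10),(-.073,.019,16),(-.075,.027,22),(-.075,.06,24),(-.07,.1,24)]):
    print(row(*scoop_tool(tubp(x,.034,z),YAW,np.radians(t)),p0,R0))
s=snap('side','side4');c=snap('scene','scene4')
a=cv2.resize(s['frame'][290:480,170:390,::-1],None,fx=1.8,fy=1.8); d=cv2.resize(c['frame'][160:290,400:550,::-1],None,fx=2.66,fy=2.66)
b=np.zeros((350,800,3),np.uint8); b[:342,:396]=a; b[:d.shape[0],400:400+d.shape[1]]=d
cv2.imwrite('pics/m4.png',b)
E
```

```text
push ([0.001, -0.0, 0.002, 0.032, -0.251, -0.012], 'rows>=0.1')
([0.089, -0.0, 0.002, 0.031, 0.43, 0.189], 'rows>=0.6')
([0.176, -0.0, 0.002, 0.029, 1.102, 0.088], 'rows>=1.2')
([0.281, 0.0, 0.002, 0.028, 1.891, 0.059], 'rows>=1.9')
([0.385, 0.0, 0.002, 0.026, 2.682, -0.082], 'rows>=2.6')
([0.42, 0.0, 0.002, 0.025, 4.033, -2.939], 'rows>=2.8')
([0.42, 0.0, 0.002, 0.022, 5.876, -6.524], 'rows>=2.8')
```

View pics/m4.png

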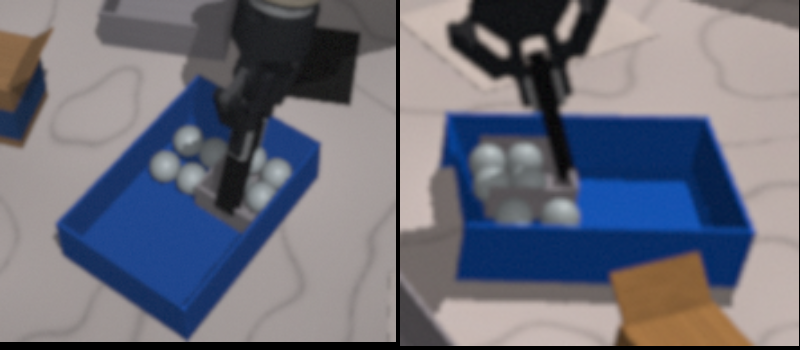

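The picture shows four beads inside the pan (right panel, about (490,160)–(530,180)), with the others outside on the left half. I'll make a small final push, tilt mouth-up, and lift.

send_rows(deltas=[[0, 0, 0, 0, -0.25, -0.05, 0.5], [0, 0, 0, 0, -0.4, -0.1, 0.5], [0.05, 0, 0, 0, 0.0, 0.05, 0.5], [0.09, 0, 0, 0, 0.4, 0.15, 0.5], [0.135, 0, 0, 0, 0.75, 0.13, 0.5], [0.176, 0, 0, 0, 1.1, 0.09, 0.5], [0.23, 0, 0, 0, 1.5, 0.07, 0.5], [0.28, 0, 0, 0, 1.9, 0.06, 0.5], [0.335, 0, 0, 0, 2.3, 0, 0.5], [0.385, 0, 0, 0, 2.7, -0.1, 0.5], [0.42, 0, 0, 0, 3.0, -0.7, 0.5], [0.42, 0, 0, 0, 3.5, -1.7, 0.5]])

```text
time_s: 8.05
tcp_pos: [0.4636, 0.3423, 0.1276]
eef_rot: [-0.572, -3.073, 0.108]
force: [-0.0, -0.2, -2.0]
opening: 0.0153
grasp_force: 69.7
```

```bash
python3 - <<'E'
from h import *
print(row(*scoop_tool(tubp(-.055,.03,.13),YAW,np.radians(24))),pose()[2]['force'])
E
```

```text
([-0.001, -0.001, 0.003, -0.433, 1.437, -8.551], 'rows>=1.7') [-0.0065674  -0.15426141 -2.03305222]
```

send_rows(deltas=[[0, 0, 0, -0.05, 0.2, -1.2, 0.5], [0, 0, 0, -0.1, 0.5, -2.8, 0.5], [0, 0, 0, -0.2, 0.8, -4.5, 0.5], [0, 0, 0, -0.3, 1, -6.2, 0.5], [0, 0, 0, -0.4, 1.3, -7.7, 0.5], [0, 0, 0, -0.4, 1.4, -8.5, 0.5], [0, 0, 0, -0.4, 1.4, -8.5, 0.5]])

```text
time_s: 8.75
tcp_pos: [0.4757, 0.3595, 0.2142]
eef_rot: [-0.574, -3.077, 0.104]
force: [-0.8, 0.1, -1.6]
opening: 0.0151
grasp_force: 69.9
```

```bash
python3 - <<'E'
from h import *
print(pose()[2]['force'])
s=snap('side','side5');c=snap('scene','scene5')
a=cv2.resize(s['frame'][270:480,170:390,::-1],None,fx=1.8,fy=1.8); d=cv2.resize(c['frame'][120:290,400:550,::-1],None,fx=2.2,fy=2.2)
b=np.zeros((380,800,3),np.uint8); b[:378,:396]=a; b[:d.shape[0],400:400+d.shape[1]]=d
cv2.imwrite('pics/m5.png',b)
# well dump poses
wx,wy,yw=.603,.068,.075
pw=lambda x,z,t: scoop_tool([wx+np.cos(yw)*x,wy+np.sin(yw)*x,z],yw,np.radians(t))
print(row(*pw(.02,.13,22)))
E
```

```text
[-0.81323258  0.14821768 -1.64413952]
([-0.032, 0.059, 1.126, -28.081, -19.783, 1.218], 'rows>=7.5')
```

View pics/m5.png

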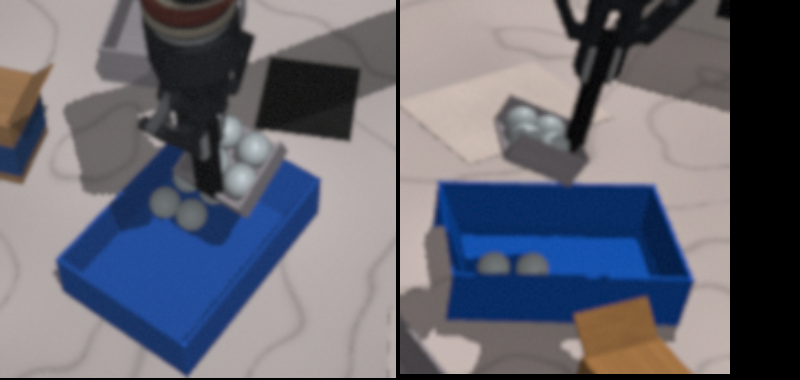

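Four beads are held in the pan and the lift is clean (right panel (500–565,120–140)). Two of the remaining four show at (490,265) and (530,265). Carrying them to the well.

send_rows(deltas=[[0, 0.005, 0.04, -1, -0.7, 0, 0.5], [-0.003, 0.01, 0.14, -3.5, -2.4, 0.2, 0.5], [-0.006, 0.016, 0.26, -6.5, -4.6, 0.3, 0.5], [-0.01, 0.022, 0.38, -9.5, -6.7, 0.4, 0.5], [-0.015, 0.03, 0.5, -12.5, -8.8, 0.5, 0.5], [-0.018, 0.035, 0.62, -15.5, -10.9, 0.7, 0.5], [-0.02, 0.04, 0.74, -18.5, -13, 0.8, 0.5], [-0.025, 0.045, 0.86, -21.5, -15.1, 0.9, 0.5], [-0.03, 0.05, 0.97, -24.3, -17.1, 1, 0.5], [-0.03, 0.055, 1.06, -26.5, -18.6, 1.1, 0.5], [-0.032, 0.06, 1.126, -28, -19.8, 1.2, 0.5], [-0.032, 0.06, 1.126, -28, -19.8, 1.2, 0.5]])

```text
time_s: 10.05
tcp_pos: [0.665, 0.0693, 0.2125]
eef_rot: [-2.126, -2.278, 0.042]
force: [0.2, 0.9, -2.1]
opening: 0.0154
grasp_force: 69.7
```

```bash
cat >> h.py <<'E'
def pw(x,z,t):
    wx,wy,yw=.603,.068,.075
    return scoop_tool([wx+np.cos(yw)*x,wy+np.sin(yw)*x,z],yw,np.radians(t))
E
python3 - <<'E'
from h import *
p0,R0,s=pose(); print(p0,s['joint_pos'].round(2) if hasattr(s['joint_pos'],'round') else s['joint_pos'])
# lip at (x-37cos t, z+37 sin t)
for x,z,t in [(.02,.095,10),(.02,.09,0),(.02,.088,-10),(.018,.09,-20),(.016,.095,-32),(.016,.095,-42)]: print(row(*pw(x,z,t),p0,R0))
E
```

```text
[0.66500464 0.06931176 0.21245829] [-0.01  0.19  1.5  -0.    1.49 -0.07]
([-0.211, 0.0, -0.006, 0.323, -1.689, 2.775], 'rows>=1.4')
([-0.386, 0.001, -0.006, 0.313, -3.286, 3.053], 'rows>=2.6')
([-0.56, 0.001, -0.006, 0.303, -4.907, 3.315], 'rows>=3.7')
([-0.735, 0.002, -0.006, 0.292, -6.707, 3.467], 'rows>=4.9')
([-0.944, 0.003, -0.006, 0.28, -8.721, 3.744], 'rows>=6.3')
([-1.119, 0.003, -0.006, 0.271, -10.07, 4.659], 'rows>=7.5')
```

send_rows(deltas=[[-0.1, 0, -0.006, 0.3, -0.8, 1.4, 0.5], [-0.21, 0, -0.006, 0.3, -1.7, 2.8, 0.5], [-0.3, 0, -0.006, 0.3, -2.5, 2.9, 0.5], [-0.386, 0, -0.006, 0.3, -3.3, 3.05, 0.5], [-0.44, 0, -0.006, 0.3, -3.8, 3.13, 0.5], [-0.5, 0, -0.006, 0.3, -4.35, 3.2, 0.5], [-0.56, 0, -0.006, 0.3, -4.9, 3.3, 0.5], [-0.62, 0, -0.006, 0.3, -5.5, 3.35, 0.5], [-0.68, 0, -0.006, 0.3, -6.1, 3.4, 0.5], [-0.735, 0, -0.006, 0.3, -6.7, 3.47, 0.5], [-0.84, 0, -0.006, 0.3, -7.7, 3.6, 0.5], [-0.944, 0, -0.006, 0.3, -8.7, 3.75, 0.5]])

```text
time_s: 11.25
tcp_pos: [0.5754, 0.0696, 0.1792]
eef_rot: [1.616, 1.753, 0.858]
force: [0.7, 0.4, -2.0]
opening: 0.0156
grasp_force: 70.3
```

send_rows(deltas=[[-0.09, 0, 0, 0, -0.8, 0.2, 0.5], [-0.175, 0, 0, 0, -1.55, 0.35, 0.5], [-0.175, 0, 0, 0, -1.55, 0.35, 0.5], [-0.175, 0, 0, 0, -1.55, 0.35, 0.5], [-0.175, 0, 0, 0, -1.55, 0.35, 0.5]])

```text
time_s: 11.75
tcp_pos: [0.5691, 0.0692, 0.1646]
eef_rot: [1.505, 1.632, 0.981]
force: [-0.1, -0.1, -1.0]
opening: 0.0152
grasp_force: 70.3
```

```bash
python3 - <<'E'
from h import *
p0,R0,s=pose(); print(p0,np.round(s['joint_pos'],2),s['force'])
p1,R1=pw(.02,.16,0); print(row(p1,R1))
pt,Rd=scoop_tool(tubp(.045,-.034,.125),YAW,0); print(row(pt,Rd,p1,R1))
s=snap('side','side6');c=snap('scene','scene6')
# bead detector: bright greyish blobs inside tub (side)
E
```

```text
[0.56912888 0.06920482 0.16457787] [-0.08 -0.53  2.47  0.86  0.18 -0.92] [-0.12809313 -0.14054154 -1.03651162]
([0.734, -0.003, 0.005, -0.418, 10.714, 1.295], 'rows>=4.9')
([0.0, 0.385, -1.057, 32.957, -5.789, 1.618], 'rows>=7.5')
```

send_rows(deltas=[[0.15, 0, 0, 0, 2, -1, 0.5], [0.3, 0, 0, -0.2, 4.5, -0.5, 0.5], [0.45, 0, 0, -0.3, 7, 0.5, 0.5], [0.6, 0, 0, -0.4, 9, 1, 0.5], [0.73, 0, 0.005, -0.4, 10.7, 1.3, 0.5], [0.73, 0, 0.005, -0.4, 10.7, 1.3, 0.5], [0.73, 0, 0.005, -0.4, 10.7, 1.3, 0.5]])

```text
time_s: 12.55
tcp_pos: [0.6354, 0.0696, 0.2576]
eef_rot: [1.954, 2.106, 0.382]
force: [0.6, 0.5, -2.1]
opening: 0.0154
grasp_force: 70.5
```

```bash
python3 - <<'E'
from h import *
p1,R1,s=pose();print(p1)
pt,Rd=scoop_tool(tubp(.042,-.034,.13),YAW,0); print(row(pt,Rd))
s=snap('side','side7');c=snap('scene','scene7')
for n,im,(x0,x1,y0,y1) in (('side tub',s,(200,350,330,470)),('side well',s,(220,310,250,325)),('scene tub',c,(410,540,195,270)),('scene well',c,(330,430,250,335))):
    f=im['frame'].astype(int); sub=f[y0:y1,x0:x1]
    print(n,sub.reshape(-1,3).mean(0).round(),np.percentile(sub.min(2),[50,90,97,99.5]))
a=cv2.resize(s['frame'][240:480,170:390,::-1],None,fx=1.8,fy=1.8); d=cv2.resize(c['frame'][180:340,330:540,::-1],None,fx=1.9,fy=1.9)
b=np.zeros((440,800,3),np.uint8); b[:432,:396]=a; b[:d.shape[0],400:400+d.shape[1]]=d
cv2.imwrite('pics/m6.png',b)
E
```

```text
[0.63544042 0.06959463 0.25755928]
([0.009, 0.39, -1.055, 32.77, -6.324, 1.31], 'rows>=7.5')
side tub [ 89. 103. 134.] [ 42. 158. 161. 164.]
side well [112. 109. 111.] [ 98. 155. 160. 164.]
scene tub [ 70.  90. 129.] [ 21. 173. 177. 184.]
scene well [116. 111. 113.] [ 99. 173. 185. 187.]
```

View pics/m6.png

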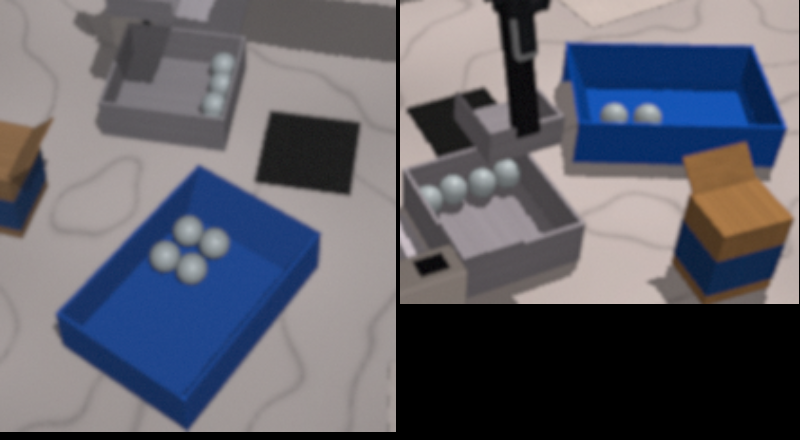

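Four beads are in the well (scene panel (430–507,170–200)), and four remain in the tub at side panel (188,230), (214,242), (164,256), (191,269). I'll go back over the tub's other half.

send_rows(deltas=[[0.005, 0.39, -1.055, 32.8, -6.3, 1.3, 0.5], [0.005, 0.39, -1.055, 32.8, -6.3, 1.3, 0.5], [0.005, 0.39, -1.055, 32.8, -6.3, 1.3, 0.5], [0.005, 0.39, -1.055, 32.8, -6.3, 1.3, 0.5], [0.005, 0.39, -1.055, 32.8, -6.3, 1.3, 0.5], [0.005, 0.39, -1.055, 32.8, -6.3, 1.3, 0.5], [0.005, 0.39, -1.055, 32.8, -6.3, 1.3, 0.5], [0.005, 0.39, -1.055, 32.8, -6.3, 1.3, 0.5], [0.005, 0.39, -1.055, 32.8, -6.3, 1.3, 0.5], [0.005, 0.39, -1.055, 32.8, -6.3, 1.3, 0.5], [0.005, 0.39, -1.055, 32.8, -6.3, 1.3, 0.5]])

```text
time_s: 13.75
tcp_pos: [0.5515, 0.3919, 0.22]
eef_rot: [0.562, 2.981, 0.531]
force: [-0.5, -0.6, -1.3]
opening: 0.0154
grasp_force: 70.5
```

```bash
python3 - <<'E'
from h import *
S=load('side7'); c,n=np.cos(YAW),np.sin(YAW)
B=np.array([px(S,170+u/1.8,240+v/1.8,.022)[:2] for u,v in ((188,230),(214,242),(164,256),(191,269))])
print(((B-Q)@np.array([[c,-n],[n,c]])).round(3).tolist())
for y in (-.036,-.033): print(row(*scoop_tool(tubp(.042,y,.008),YAW,0)))
E
```

```text
[[-0.078, -0.053], [-0.082, -0.021], [-0.038, -0.053], [-0.041, -0.02]]
([0.003, -0.002, -0.002, -0.678, -3.892, 11.231], 'rows>=2.4')
([0.003, -0.002, -0.002, -0.378, -3.893, 11.232], 'rows>=2.4')
```

send_rows(deltas=[[0, 0, 0, -0.55, -1, 2.8, 0.5], [0, 0, 0, -0.55, -2, 5.7, 0.5], [0, 0, 0, -0.55, -3, 8.3, 0.5], [0, 0, 0, -0.55, -3.5, 10, 0.5], [0, 0, 0, -0.55, -3.8, 10.9, 0.5], [0, 0, 0, -0.55, -3.9, 11.25, 0.5], [0, 0, 0, -0.55, -3.9, 11.25, 0.5]])

```text
time_s: 14.45
tcp_pos: [0.558, 0.3932, 0.102]
eef_rot: [0.559, 2.981, 0.532]
force: [0.8, 0.5, -1.7]
opening: 0.0155
grasp_force: 70.4
```

send_rows(deltas=[[0, 0, 0, 0, -0.75, -0.27, 0.5], [0, 0, 0, 0, -1.5, -0.54, 0.5], [0, 0, 0, 0, -2.25, -0.81, 0.5], [0, 0, 0, 0, -3, -1.08, 0.5], [0, 0, 0, 0, -3.75, -1.35, 0.5], [0, 0, 0, 0, -4.5, -1.62, 0.5], [0, 0, 0, 0, -5, -1.8, 0.5], [0, 0, 0, 0, -5.5, -2, 0.5], [0, 0, 0, 0, -6, -2.15, 0.5], [0, 0, 0, 0, -6.6, -2.35, 0.5], [0, 0, 0, 0, -7.2, -2.55, 0.5], [0, 0, 0, 0, -7.8, -2.75, 0.5]])

```text
time_s: 15.65
tcp_pos: [0.5273, 0.3154, 0.0999]
eef_rot: [0.559, 2.982, 0.531]
force: [0.5, 0.4, -2.4]
opening: 0.0152
grasp_force: 70.4
```

```bash
python3 - <<'E'
from h import *
print('push',row(*scoop_tool(tubp(-.068,-.035,.0065),YAW,0)), pose()[2]['force'])
E
```

```text
push ([0.003, -0.003, -0.0, -0.027, -2.616, -0.93], 'rows>=0.6') [ 0.54047036  0.37994986 -2.35677449]
```

send_rows(deltas=[[0, 0, 0, 0, -0.6, -0.2, 0.5], [0, 0, 0, 0, -1.2, -0.42, 0.5], [0, 0, 0, 0, -1.8, -0.65, 0.5], [0, 0, 0, 0, -2.3, -0.82, 0.5], [0, 0, 0, 0, -2.6, -0.93, 0.5], [0, 0, 0, 0, -2.8, -0.98, 0.5], [0, 0, 0, 0, -2.8, -0.98, 0.5], [0, 0, 0, 0, -2.8, -0.98, 0.5]])

```text
time_s: 16.45
tcp_pos: [0.5169, 0.2883, 0.0997]
eef_rot: [0.559, 2.982, 0.531]
force: [-0.4, -0.2, -2.2]
opening: 0.0153
grasp_force: 70.5
```

send_rows(deltas=[[0.05, 0, 0, 0, 0.4, 0.15, 0.5], [0.09, 0, 0, 0, 0.8, 0.25, 0.5], [0.135, 0, 0, 0, 1.15, 0.23, 0.5], [0.176, 0, 0, 0, 1.5, 0.19, 0.5], [0.23, 0, 0, 0, 1.9, 0.17, 0.5], [0.28, 0, 0, 0, 2.3, 0.16, 0.5], [0.335, 0, 0, 0, 2.7, 0.1, 0.5], [0.385, 0, 0, 0, 3.1, 0, 0.5], [0.42, 0, 0, 0, 3.4, -0.6, 0.5], [0.42, 0, 0, 0, 3.9, -1.6, 0.5]])

```text
time_s: 17.45
tcp_pos: [0.5277, 0.3181, 0.1273]
eef_rot: [-0.572, -3.07, 0.104]
force: [-0.0, -0.3, -2.4]
opening: 0.0151
grasp_force: 70.4
```

send_rows(deltas=[[0, 0, 0, 0.05, 0.2, -1.2, 0.5], [0, 0, 0, 0.1, 0.5, -2.8, 0.5], [0, 0, 0, 0.2, 0.8, -4.5, 0.5], [0, 0, 0, 0.3, 1, -6.2, 0.5], [0, 0, 0, 0.4, 1.3, -7.7, 0.5], [0, 0, 0, 0.4, 1.4, -8.5, 0.5], [0, 0, 0, 0.4, 1.4, -8.5, 0.5]])

```text
time_s: 18.15
tcp_pos: [0.5326, 0.3376, 0.2142]
eef_rot: [-0.575, -3.074, 0.1]
force: [-0.1, -1.1, -2.1]
opening: 0.0152
grasp_force: 70.4
```

```bash
python3 - <<'E'
from h import *
print(row(*pw(.02,.13,22)),pose()[2]['force'])
s=snap('side','side8');c=snap('scene','scene8')
a=cv2.resize(s['frame'][270:480,170:390,::-1],None,fx=1.8,fy=1.8); d=cv2.resize(c['frame'][120:290,400:550,::-1],None,fx=2.2,fy=2.2)
b=np.zeros((380,800,3),np.uint8); b[:378,:396]=a; b[:d.shape[0],400:400+d.shape[1]]=d
cv2.imwrite('pics/m7.png',b)
# blobs: low saturation, roundish bright inside the tub floor region
for n,im,poly in (('side',s,None),('scene',c,None)):
    f=im['frame']; z=.06
    pts=np.array([proj(im,tubp(x,y,.012)) for x,y in ((-.1,-.072),(.088,-.072),(.088,.072),(-.1,.072))],np.int32)
    m=np.zeros(f.shape[:2],np.uint8); cv2.fillPoly(m,[pts],255)
    hsv=cv2.cvtColor(f,cv2.COLOR_RGB2HSV); g=((hsv[...,1]<90)&(f.min(2)>80)&(m>0)).astype(np.uint8)
    k,_,st,ce=cv2.connectedComponentsWithStats(g); print(n,[(st[i,4],ce[i].round()) for i in range(1,k) if st[i,4]>15])
E
```

```text
([-0.028, 0.056, 1.125, -21.928, -19.868, 1.371], 'rows>=7.5') [-0.05245938 -1.10019773 -2.08762804]
side [(np.int32(146), array([275., 365.]))]
scene []
```

send_rows(deltas=[[0, 0.005, 0.04, -0.8, -0.7, 0, 0.5], [-0.003, 0.01, 0.14, -2.8, -2.4, 0.2, 0.5], [-0.006, 0.016, 0.26, -5.1, -4.6, 0.3, 0.5], [-0.01, 0.022, 0.38, -7.4, -6.7, 0.4, 0.5], [-0.015, 0.03, 0.5, -9.8, -8.8, 0.5, 0.5], [-0.018, 0.035, 0.62, -12.1, -10.9, 0.7, 0.5], [-0.02, 0.04, 0.74, -14.4, -13, 0.8, 0.5], [-0.025, 0.045, 0.86, -16.8, -15.1, 0.9, 0.5], [-0.03, 0.05, 0.97, -19, -17.1, 1, 0.5], [-0.03, 0.055, 1.06, -20.7, -18.6, 1.1, 0.5], [-0.03, 0.056, 1.125, -21.9, -19.9, 1.3, 0.5], [-0.03, 0.056, 1.125, -21.9, -19.9, 1.3, 0.5]])

```text
time_s: 19.45
tcp_pos: [0.6639, 0.0686, 0.2103]
eef_rot: [-2.125, -2.278, 0.045]
force: [1.2, 0.6, -1.8]
opening: 0.0151
grasp_force: 70.4
```

send_rows(deltas=[[-0.1, 0, -0.006, 0.3, -0.2, 1.2, 0.5], [-0.21, 0, -0.006, 0.3, -0.7, 2.5, 0.5], [-0.3, 0, -0.006, 0.3, -1.5, 2.6, 0.5], [-0.386, 0, -0.006, 0.3, -2.3, 2.75, 0.5], [-0.44, 0, -0.006, 0.3, -2.8, 2.83, 0.5], [-0.5, 0, -0.006, 0.3, -3.35, 2.9, 0.5], [-0.56, 0, -0.006, 0.3, -3.9, 3.0, 0.5], [-0.62, 0, -0.006, 0.3, -4.5, 3.05, 0.5], [-0.68, 0, -0.006, 0.3, -5.1, 3.1, 0.5], [-0.735, 0, -0.006, 0.3, -5.7, 3.17, 0.5], [-0.84, 0, -0.006, 0.3, -6.7, 3.3, 0.5], [-0.944, 0, -0.006, 0.3, -7.7, 3.45, 0.5]])

```text
time_s: 20.65
tcp_pos: [0.5848, 0.0693, 0.18]
eef_rot: [1.616, 1.754, 0.856]
force: [-0.3, 1.6, -1.9]
opening: 0.015
grasp_force: 70.6
```

send_rows(deltas=[[-0.09, 0, 0, 0, -0.8, 0.2, 0.5], [-0.175, 0, 0, 0, -1.55, 0.35, 0.5], [-0.175, 0, 0, 0, -1.55, 0.35, 0.5], [-0.175, 0, 0, 0, -1.55, 0.35, 0.5], [-0.175, 0, 0, 0, -1.55, 0.35, 0.5]])

```text
time_s: 21.15
tcp_pos: [0.5785, 0.0689, 0.1653]
eef_rot: [1.505, 1.634, 0.978]
force: [0.3, -0.4, -2.0]
opening: 0.0151
grasp_force: 70.6
```

send_rows(deltas=[[0.15, 0, 0, 0, 2, -1, 0.5], [0.3, 0, 0, -0.2, 4.5, -0.5, 0.5], [0.45, 0, 0, -0.3, 7, 0.5, 0.5], [0.6, 0, 0, -0.4, 9, 1, 0.5], [0.73, 0, 0.005, -0.4, 10.7, 1.3, 0.5], [0.73, 0, 0.005, -0.4, 10.7, 1.3, 0.5], [0.73, 0, 0.005, -0.4, 10.7, 1.3, 0.5]])

```text
time_s: 21.85
tcp_pos: [0.6447, 0.069, 0.2586]
eef_rot: [1.955, 2.106, 0.378]
force: [0.4, -0.1, -1.8]
opening: 0.0148
grasp_force: 70.5
```

```bash
python3 - <<'E'
from h import *
print(pose()[:1],pose()[2]['force'])
s=snap('side','side9');c=snap('scene','scene9')
a=cv2.resize(s['frame'][230:470,200:360,::-1],None,fx=2.4,fy=2.4); d=cv2.resize(c['frame'][180:340,330:540,::-1],None,fx=1.9,fy=1.9)
b=np.zeros((580,800,3),np.uint8); b[:576,:384]=a; b[:d.shape[0],400:400+d.shape[1]]=d
# bottles area too
e=cv2.resize(c['frame'][215:305,140:250,::-1],None,fx=3,fy=3); b[310:580,400:730]=e
cv2.imwrite('pics/m8.png',b)
m,Rm=scoop_tool([.430,.110,.09],.055,0); print(row(m,Rm))
E
```

```text
(array([0.64468945, 0.0689909 , 0.25860374]),) [ 0.37786361 -0.14075908 -1.75078317]
([0.005, -0.006, 0.019, 5.631, -21.2, -0.247], 'rows>=4.4')
```

View pics/m8.png

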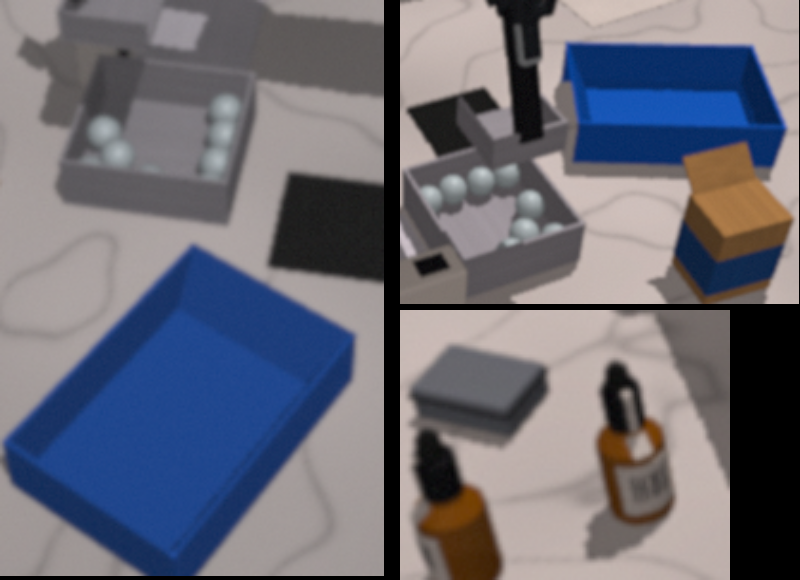

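All eight beads are in the well (four on each side) and the tub is empty. The bottom-right panel shows the left bottle has been knocked aside: its bulb is now at scene (149,258), where it was (162,242). Next I'll return the scoop to the mat.

send_rows(deltas=[[0.005, -0.006, 0.02, 5.6, -21.2, -0.25, 0.5], [0.005, -0.006, 0.02, 5.6, -21.2, -0.25, 0.5], [0.005, -0.006, 0.02, 5.6, -21.2, -0.25, 0.5], [0.005, -0.006, 0.02, 5.6, -21.2, -0.25, 0.5], [0.005, -0.006, 0.02, 5.6, -21.2, -0.25, 0.5], [0.005, -0.006, 0.02, 5.6, -21.2, -0.25, 0.5], [0.005, -0.006, 0.02, 5.6, -21.2, -0.25, 0.5], [0.005, -0.006, 0.02, 5.6, -21.2, -0.25, 0.5]])

```text
time_s: 22.75
tcp_pos: [0.4379, 0.11, 0.184]
eef_rot: [1.98, 2.09, 0.371]
force: [-0.0, 0.1, -1.5]
opening: 0.0153
grasp_force: 70.8
```

```bash
python3 - <<'E'
from h import *
print(row(*scoop_tool([.430,.110,.0055],.055,0)))
E
```

```text
([0.001, -0.001, -0.001, 0.032, -2.915, 8.025], 'rows>=1.7')
```

send_rows(deltas=[[0, 0, 0, 0, -1, 2.7, 0.5], [0, 0, 0, 0, -2, 5.4, 0.5], [0, 0, 0, 0, -2.6, 7.2, 0.5], [0, 0, 0, 0, -2.8, 7.7, 0.5], [0, 0, 0, 0, -2.9, 8.0, 0.5], [0, 0, 0, 0, -2.93, 8.05, 0.5], [0, 0, 0, 0, -2.93, 8.05, 0.5]])

```text
time_s: 23.45
tcp_pos: [0.4381, 0.1105, 0.0992]
eef_rot: [1.98, 2.091, 0.372]
force: [-0.6, 1.2, -1.7]
opening: 0.0147
grasp_force: 70.8
```

```bash
python3 - <<'E'
from h import *
p,Rt,s=pose(); print(p,s['force'])
E
```

```text
[0.4381039  0.11048238 0.0991838 ] [-0.60360985  1.19894224 -1.70485333]
```

send_rows(deltas=[[0, 0, 0, 0, -0.02, 0.06, 0.5], [0, 0, 0, 0, -0.02, 0.06, 2.5], [0, 0, 0, 0, -0.02, 0.06, 8.5], [0, 0, 0, 0, -0.02, 0.06, 8.5], [0, 0, 0, 0, -0.02, 0.06, 8.5], [0, 0, 0, 0, -0.02, 0.06, 8.5], [0, 0, 0, 0, -0.02, -1, 8.5], [0, 0, 0, 0, -0.02, -4, 8.5], [0, 0, 0, 0, -0.02, -8, 8.5], [0, 0, 0, 0, -0.02, -11, 8.5], [0, 0, 0, 0, -0.02, -11, 8.5]])

```text
time_s: 24.55
tcp_pos: [0.4012, 0.1085, 0.2081]
eef_rot: [1.974, 2.086, 0.381]
force: [0.2, -0.5, 0.3]
opening: 0.0851
grasp_force: 0.0
```

```bash
cat > bot.py <<'E'
from h import *
# candidate bottle positions by dark/amber segmentation, both views
def amber(n):
    im=get_image(n); f=im['frame']; hsv=cv2.cvtColor(f,cv2.COLOR_RGB2HSV)
    g=((hsv[...,0]<18)&(hsv[...,1]>150)&(hsv[...,2]>60)).astype(np.uint8)
    k,_,st,ce=cv2.connectedComponentsWithStats(g)
    return im,[(st[i].tolist(),ce[i].round(1).tolist()) for i in range(1,k) if st[i,4]>60]
E
python3 - <<'E'
from bot import *
print(pose()[2]['force'],pose()[0])
for n in ('scene','side'):
    im,l=amber(n); import pickle; pickle.dump(im,open(f'pics/{n}10.pkl','wb'))
    for st,ce in l: print(n,st,ce,px(im,*ce,.033).round(3))
s=load('side10'); p=np.array([.431,.11,.145]);print('handle top exp',proj(s,(.421,.11,.145)))
# overhead bottle view target: tool down, camera above bottles
E
```

```text
[ 0.22648221 -0.47053818  0.26322984] [0.40123739 0.10848456 0.20808973]
scene [0, 0, 93, 137, 8312] [34.3, 56.8] [-1.062 -0.726  0.033]
scene [324, 0, 48, 18, 521] [348.2, 7.8] [-1.256  0.695  0.033]
scene [317, 44, 15, 9, 73] [323.9, 47.5] [-0.765  0.406  0.033]
scene [290, 52, 21, 12, 63] [299.2, 55.3] [-0.715  0.285  0.033]
scene [323, 57, 10, 17, 95] [328.4, 64.2] [-0.583  0.364  0.033]
scene [290, 63, 28, 17, 332] [303.4, 70.7] [-0.555  0.255  0.033]
scene [206, 254, 11, 31, 141] [210.9, 265.4] [ 0.422 -0.241  0.033]
scene [147, 274, 26, 36, 533] [161.0, 291.5] [ 0.467 -0.348  0.033]
side [359, 170, 16, 24, 212] [365.3, 178.6] [ 0.466 -0.359  0.033]
handle top exp (np.float64(347.9268610157778), np.float64(276.1273434425086))
```

```bash
cat >> h.py <<'E'
def down(yaw): # tool down; at yaw 0 tool y = world x, tool x = world y
    return R.from_euler('z',yaw)*R.from_matrix(np.array([[0,1,0],[1,0,0],[0,0,-1.]]))
E
python3 - <<'E'
from h import *
print(row([.45,-.35,.30],down(0)))
E
```

```text
([0.351, -0.012, 0.054, -46.013, 5.716, -8.384], 'rows>=9.4')
```

send_rows(deltas=[[0.1, 0, 0.01, 0, 0, -5, 8.5], [0.35, -0.01, 0.054, -46, 5.7, -8.4, 8.5], [0.35, -0.01, 0.054, -46, 5.7, -8.4, 8.5], [0.35, -0.01, 0.054, -46, 5.7, -8.4, 8.5], [0.35, -0.01, 0.054, -46, 5.7, -8.4, 8.5], [0.35, -0.01, 0.054, -46, 5.7, -8.4, 8.5], [0.35, -0.01, 0.054, -46, 5.7, -8.4, 8.5], [0.35, -0.01, 0.054, -46, 5.7, -8.4, 8.5], [0.35, -0.01, 0.054, -46, 5.7, -8.4, 8.5], [0.35, -0.01, 0.054, -46, 5.7, -8.4, 8.5], [0.35, -0.01, 0.054, -46, 5.7, -8.4, 8.5], [0.35, -0.01, 0.054, -46, 5.7, -8.4, 8.5]])

```text
time_s: 25.85
tcp_pos: [0.4492, -0.3513, 0.2963]
eef_rot: [-2.219, -2.214, 0.001]
force: [-0.2, 0.9, -0.0]
opening: 0.0849
grasp_force: 0.0
```

send_rows(deltas=[[0, 0, 0, 0, 0, 0, 8.5], [0, 0, 0, 0, 0, 0, 8.5]])

```text
time_s: 26.05
tcp_pos: [0.4497, -0.3483, 0.2979]
eef_rot: [-2.216, -2.221, 0.001]
force: [-0.2, -0.3, 0.5]
opening: 0.0849
grasp_force: 0.0
```

```bash
python3 - <<'E'
from h import *
print(pose()[0]); W=snap('wrist','wrist11');C=snap('scene','scene11');S=snap('side','side11')
f=W['frame']
cv2.imwrite('pics/m9.png',f[:,:,::-1])
b=np.zeros((600,800,3),np.uint8)
i=0
for q in ((.468,-.352),(.434,-.222)):
    u,v=proj(W,(*q,.09)); print(u,v)
    x,y=int(np.clip(u-50,0,540)),int(np.clip(v-50,0,380)); print('crop',x,y)
    b[0:300,400*i:400*i+300]=cv2.resize(f[y:y+100,x:x+100,::-1],(300,300),interpolation=cv2.INTER_CUBIC); i+=1
b[300:600,0:300]=cv2.resize(C['frame'][220:320,130:230,::-1],(300,300),interpolation=cv2.INTER_CUBIC)
b[300:600,400:800]=cv2.resize(f[:,:,::-1],(400,300))
cv2.imwrite('pics/m9.png',b)
E
```

```text
[ 0.4496959  -0.34827997  0.29790543]
338.61700000768 214.5444155987952
crop 288 164
304.98948047082166 80.52831442024069
crop 254 30
```

View pics/m9.png

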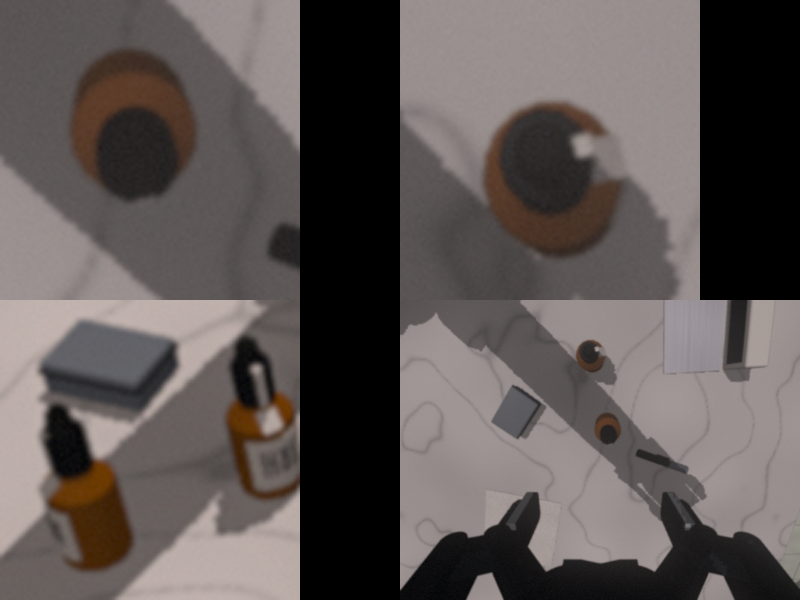

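The wrist view shows bottle R's cap at (303,83) with its tab and line to the right and slightly up (yaw about +0.3), and bottle L's cap at (334,215) with no tab visible, so its label faces roughly -y. A slim camera view from the -y side will refine L's yaw numerically.

send_rows(deltas=[[0, 0, 0, -15.5, 0, 0, 8.5], [0, 0, 0, -15.5, 0, 0, 8.5], [0, 0, 0, -15.5, 0, 0, 8.5], [0, 0, 0, -15.5, 0, 0, 8.5], [0, 0, 0, -15.5, 0, 0, 8.5], [0, 0, 0, -15.5, 0, 0, 8.5], [0, 0, 0, -15.5, 0, 0, 8.5]])

```text
time_s: 26.9
tcp_pos: [0.4504, -0.5034, 0.2991]
eef_rot: [-2.218, -2.223, 0.001]
force: [-0.0, 0.9, 0.2]
opening: 0.0848
grasp_force: 0.0
```

```bash
cat > yaw.py <<'E'
from h import *
from scipy.optimize import minimize
def capfit(ims,q0):
    """dark-cap blob centroid in each wrist image, matched against projected cap+bulb silhouette centroid"""
    from scipy.optimize import least_squares
    obs=[]
    for im in ims:
        f=im['frame']; u,v=proj(im,(*q0,.105)); m=np.zeros(f.shape[:2],np.uint8); cv2.circle(m,(int(u),int(v)),28,255,-1)
        g=((f.max(2)<62)&(m>0)).astype(np.uint8); k,_,st,ce=cv2.connectedComponentsWithStats(g); i=1+np.argmax(st[1:,4]); obs.append(ce[i]); print('blob',st[i].tolist(),ce[i].round(1))
    def sil(im,q):
        P=[]; a=np.linspace(0,2*np.pi,24)
        for z,r in ((.078,.014),(.11,.014),(.128,.006)): P+=[proj(im,(q[0]+r*np.cos(t),q[1]+r*np.sin(t),z)) for t in a]
        h=cv2.convexHull(np.array(P,np.float32)); M=cv2.moments(h); return np.array([M['m10'],M['m01']])/M['m00']
    o=least_squares(lambda q:np.concatenate([sil(i,q)-b for i,b in zip(ims,obs)]),q0); return o.x,o.fun.round(1)
def yawscan(im,q,z0=0.0):
    f=im['frame'].astype(float); cam=np.array(im['pose'])[:3,3]; out=[]
    for t in np.arange(-3.14,3.14,.1):
        d=np.array([np.cos(t),np.sin(t),0])
        val=[]
        for z,r in ((.084,.0143),(.092,.0143),(.1,.0143),(.106,.0143),(.11,.0125)):
            p=np.array([q[0],q[1],z+z0])+r*d
            if (cam-p)@(d if z<.11 else np.array([0,0,1.]))<=.02*np.linalg.norm(cam-p): continue
            u,v=proj(im,p); val.append(cv2.getRectSubPix(f.min(2).astype(np.float32),(1,1),(u,v))[0,0])
        out.append((round(t,1),int(max(val)) if val else -1,int(np.mean(val)) if val else -1))
    return out
E
python3 - <<'E'
from yaw import *
W=load('wrist11'); W2=snap('wrist','wrist12'); print(pose()[0])
for n,q0 in (('L',(.468,-.352)),('R',(.434,-.222))):
    try: q,r=capfit([W,W2] ,q0)
    except Exception as e: print(e); q,r=capfit([W],q0)
    print(n,q,r)
    for nm,im in (('w1',W),('w2',W2),('scene',load('scene11')),('side',load('side11'))):
        y=yawscan(im,q); print(nm,' '.join(f'{a}:{b}' for a,_,b in y if b>75))
E
```

```text
[ 0.45035568 -0.50352192  0.29919868]
blob [320, 200, 28, 31, 683] [333.1 215. ]
blob [319, 29, 32, 39, 877] [333.9  47. ]
L [ 0.46176087 -0.35068013] [-0.1 -0.1  0.1  0.1]
w1 
w2 -1.4:80 -1.3:81
scene -2.2:82 -2.1:99 -2.0:109 -1.9:116 -1.8:117 -1.7:114 -1.6:109 -1.5:106 -1.4:101 -1.3:96 -1.2:89 -1.1:78 1.2:88 1.3:106 1.4:120 1.5:129 1.6:135 1.7:118 1.8:124 1.9:129 2.0:136 2.1:138 2.2:139 2.3:140 2.4:140 2.5:131 2.6:117 2.7:96
side -3.1:112 -3.0:110 -2.9:115 -2.8:119 -2.7:121 -2.6:121 -2.5:120 -2.4:118 -2.3:114 -2.2:106 -2.1:95 -2.0:82 -0.7:87 -0.6:97 -0.5:105 -0.4:110 -0.3:112 -0.2:112 -0.1:113 -0.0:110 0.1:107 0.2:102 0.3:85 0.4:80 2.8:86 2.9:96 3.0:104 3.1:109
blob [288, 67, 30, 36, 769] [301.8  84.5]
attempt to get argmax of an empty sequence
blob [288, 67, 30, 36, 769] [301.8  84.5]
R [ 0.43157444 -0.22698629] [0. 0.]
w1 0.1:77 0.2:130 0.3:146 0.4:146 0.5:144 0.6:124 0.7:77
w2 -2.9:76 -2.8:76 -2.7:79 -2.6:84 -2.5:93 -2.4:106 -2.3:117 -2.2:122 -2.1:124 -2.0:125 -1.9:126 -1.8:126 -1.7:127 -1.6:128 -1.5:129 -1.4:129 -1.3:130 -1.2:129 -1.1:129 -1.0:129 -0.9:129 -0.8:129 -0.7:130 -0.6:130 -0.5:130 -0.4:130 -0.3:130 -0.2:130 -0.1:130 -0.0:130 0.1:130 0.2:130 0.3:130 0.4:130 0.5:130 0.6:130 0.7:129 0.8:129 0.9:129 1.0:130 1.1:128 1.2:130 1.3:130 1.4:130 1.5:129 1.6:128 1.7:127 1.8:126 1.9:126 2.0:126 2.1:124 2.2:124 2.3:121 2.4:113 2.5:100 2.6:86 2.7:79 2.8:77 2.9:76
scene -2.2:77 -2.1:79 -2.0:80 -1.9:80 -1.8:78 0.2:94 0.3:103 0.4:100 0.5:86 1.8:76 1.9:78 2.0:78 2.1:79 2.2:79
side
```

Yaws are L ≈ -1.35 at (0.462,-0.351) and R ≈ +0.37 at (0.432,-0.227), where both views agree. I'll pick L first.

```bash
python3 - <<'E'
from h import *
p=np.array([.462,-.351,.17]); print(row(p,down(-.7)))
E
```

```text
([-0.002, -0.0, 0.702, 15.241, 1.22, 12.928], 'rows>=4.7')
```

send_rows(deltas=[[0, 0, 0.7, 15.2, 1.2, 5, 8.5], [0, 0, 0.7, 15.2, 1.2, 5, 8.5], [0, 0, 0.7, 15.2, 1.2, 5, 8.5], [0, 0, 0.7, 15.2, 1.2, 5, 8.5], [0, 0, 0.7, 15.2, 1.2, 9, 8.5], [0, 0, 0.7, 15.2, 1.2, 12.9, 8.5], [0, 0, 0.7, 15.2, 1.2, 12.9, 8.5], [0, 0, 0.7, 15.2, 1.2, 12.9, 8.5]])

```text
time_s: 27.75
tcp_pos: [0.4613, -0.3519, 0.1699]
eef_rot: [-2.845, -1.326, 0.003]
force: [0.6, -0.3, 0.3]
opening: 0.0854
grasp_force: 0.0
```

```bash
python3 - <<'E'
from yaw import *
print(row([.462,-.351,.079],down(-.7)))
# re-check that neither bottle moved: cap blobs in scene vs earlier
for n in ('scene','side'):
    a=get_image(n)['frame'].astype(int); b=load(n+'11')['frame'].astype(int)
    for nm,q in (('L',(.462,-.351)),('R',(.4316,-.227))):
        u,v=proj(load(n+'11'),(*q,.04)); u,v=int(u),int(v); print(n,nm,np.abs(a-b)[v-14:v+14,u-10:u+10].mean().round(1))
E
```

```text
([-0.003, 0.0, 0.002, 0.118, 0.021, 9.087], 'rows>=1.8')
scene L 3.8
scene R 4.2
side L 3.0
side R 2.4
```

send_rows(deltas=[[0, 0, 0, 0.1, 0, 3, 8.5], [0, 0, 0, 0.1, 0, 6, 8.5], [0, 0, 0, 0.1, 0, 8.5, 8.5], [0, 0, 0, 0.1, 0, 9.1, 8.5], [0, 0, 0, 0.1, 0, 9.1, 8.5], [0, 0, 0, 0.1, 0, 9.1, 1.5], [0, 0, 0, 0.1, 0, 9.1, 1.5], [0, 0, 0, 0.1, 0, 9.1, 1.5], [0, 0, 0, 0.1, 0, 9.1, 1.5], [0, 0, 0, 0.1, 0, 9.1, 1.5], [0, 0, 0, 0.1, 0, 9.1, 1.5], [0, 0, 0, 0.1, 0, 9.1, 1.5]], force=40)

```text
time_s: 29.05
tcp_pos: [0.4622, -0.3522, 0.0796]
eef_rot: [-2.847, -1.325, 0.002]
force: [-2.0, 1.3, 5.6]
opening: 0.0272
grasp_force: 39.2
```

```bash
python3 - <<'E'
from h import *
p,Rt,s=pose(); print(p,s['opening'],s['grasp_force'],s['force'])
up=p+[0,0,.09]; pl=np.array([.6175,-.179,p[2]+.09]); 
print(row(up,Rt)); print(row(pl,down(.72),up,Rt))
E
```

```text
[ 0.46218137 -0.35217581  0.07962218] 0.027209688684263825 39.18086886405945 [-1.99881259  1.27594876  5.61840139]
([0.0, 0.0, 0.0, -0.006, -0.017, -9.0], 'rows>=1.8')
([-0.002, -0.001, -1.419, 23.251, 0.737, -0.016], 'rows>=9.5')
```

send_rows(deltas=[[0, 0, 0, 0, 0, -3, 1.5], [0, 0, 0, 0, 0, -6, 1.5], [0, 0, 0, 0, 0, -9, 1.5], [0, 0, 0, 0, 0, -9, 1.5]])

```text
time_s: 29.45
tcp_pos: [0.4642, -0.354, 0.1737]
eef_rot: [2.842, 1.323, 0.003]
force: [0.9, -0.5, -0.8]
opening: 0.0267
grasp_force: 40.0
```

send_rows(deltas=[[0, 0, -0.14, 2.3, 0.1, 0, 1.5], [0, 0, -0.28, 4.6, 0.2, 0, 1.5], [0, 0, -0.42, 6.9, 0.2, 0, 1.5], [0, 0, -0.56, 9.2, 0.3, 0, 1.5], [0, 0, -0.7, 11.5, 0.4, 0, 1.5], [0, 0, -0.84, 13.8, 0.4, 0, 1.5], [0, 0, -0.98, 16.1, 0.5, 0, 1.5], [0, 0, -1.12, 18.4, 0.6, 0, 1.5], [0, 0, -1.26, 20.7, 0.6, 0, 1.5], [0, 0, -1.42, 23.25, 0.7, 0, 1.5], [0, 0, -1.42, 23.25, 0.7, 0, 1.5], [0, 0, -1.42, 23.25, 0.7, 0, 1.5]])

```text
time_s: 30.65
tcp_pos: [0.6165, -0.1781, 0.1666]
eef_rot: [-1.294, -2.857, 0.001]
force: [-0.0, -1.0, -0.9]
opening: 0.0269
grasp_force: 39.9
```

```bash
python3 - <<'E'
from yaw import *
p,Rt,s=pose(); print(row([.6175,-.179,.0853],down(.72)),s['opening'])
S=snap('scene','scene13'); d=p[2]-.0796
y=yawscan(S,p[:2],d); print(' '.join(f'{a}:{b}' for a,_,b in y if b>60))
y=yawscan(snap('side','side13'),p[:2],d); print(' '.join(f'{a}:{b}' for a,_,b in y if b>60))
E
```

```text
([-0.002, -0.005, 0.0, -0.176, 0.038, 8.126], 'rows>=1.6') 0.026884574664482956
-0.1:65 -0.0:74 0.1:71 0.2:72 0.3:73 0.4:69
0.7:62 0.8:65 0.9:67 1.0:69 1.1:66 1.2:61
```

send_rows(deltas=[[0, 0, 0, -0.15, 0, 3, 1.5], [0, 0, 0, -0.15, 0, 5.5, 1.5], [0, 0, 0, -0.15, 0, 7, 1.5], [0, 0, 0, -0.15, 0, 7.8, 1.5], [0, 0, 0, -0.15, 0, 8.1, 1.5], [0, 0, 0, -0.15, 0, 8.15, 1.5], [0, 0, 0, -0.15, 0, 8.15, 1.5]])

```text
time_s: 31.45
tcp_pos: [0.6187, -0.18, 0.0883]
eef_rot: [-1.296, -2.861, -0.001]
force: [-0.1, 0.9, -1.0]
opening: 0.027
grasp_force: 40.0
```

```bash
python3 - <<'E'
from yaw import *
p,Rt,s=pose(); print(p,s['force'],s['opening'])
E
```

```text
[ 0.61872342 -0.17998763  0.08827711] [-0.06840015  0.88955762 -0.95079662] 0.02698797898695432
```

send_rows(deltas=[[0, 0, 0, 0, 0, 0.1, 1.5], [0, 0, 0, 0, 0, 0.2, 1.5], [0, 0, 0, 0, 0, 0.3, 1.5], [0, 0, 0, 0, 0, 0.3, 1.5]])

```text
time_s: 31.85
tcp_pos: [0.6183, -0.1797, 0.0847]
eef_rot: [-1.295, -2.86, -0.0]
force: [-0.3, -0.1, 2.5]
opening: 0.0267
grasp_force: 40.2
```

Contact with the plate, so I'll release, retract, and go on to R.

send_rows(deltas=[[0, 0, 0, 0, 0, 0, 3], [0, 0, 0, 0, 0, 0, 5], [0, 0, 0, 0, 0, 0, 8.5], [0, 0, 0, 0, 0, 0, 8.5], [0, 0, 0, 0, 0, 0, 8.5], [0, 0, 0, 0, 0, 0, 8.5], [0, 0, 0, 0, 0, -2, 8.5], [0, 0, 0, 0, 0, -6, 8.5], [0, 0, 0, 0, 0, -10, 8.5], [0, 0, 0, 0, 0, -13, 8.5], [0, 0, 0, 0, 0, -13, 8.5]])

```text
time_s: 32.95
tcp_pos: [0.6211, -0.181, 0.2211]
eef_rot: [1.292, 2.854, 0.001]
force: [0.6, 0.6, 0.2]
opening: 0.0848
grasp_force: 0.0
```

```bash
python3 - <<'E'
from h import *
print(row([.4316,-.227,.21],down(.15)))
print(row([.435,-.35,.30],down(0)))
E
```

```text
([0.006, 0.006, 0.571, 9.053, -17.284, 0.969], 'rows>=3.9')
([0.007, 0.006, 0.721, -0.481, -25.108, -7.992], 'rows>=5.3')
```

send_rows(deltas=[[0, 0, 0.72, -0.5, -25.1, -8, 8.5], [0, 0, 0.72, -0.5, -25.1, -8, 8.5], [0, 0, 0.72, -0.5, -25.1, -8, 8.5], [0, 0, 0.72, -0.5, -25.1, -8, 8.5], [0, 0, 0.72, -0.5, -25.1, -8, 8.5], [0, 0, 0.72, -0.5, -25.1, -8, 8.5], [0, 0, 0.72, -0.5, -25.1, -8, 8.5], [0, 0, 0.72, -0.5, -25.1, -8, 8.5], [0, 0, 0.72, -0.5, -25.1, -8, 8.5]])

```text
time_s: 33.85
tcp_pos: [0.4338, -0.3479, 0.2926]
eef_rot: [-2.215, -2.221, 0.0]
force: [0.5, -0.1, 0.1]
opening: 0.085
grasp_force: 0.0
```

```bash
python3 - <<'E'
from yaw import *
W=snap('wrist','wrist14'); print(pose()[0])
for ims in ([W],[load('wrist11'),W]):
    q,r=capfit(ims,(.4316,-.227)); print(q,r)
for nm,im in (('w',W),('scene',get_image('scene'))):
    print(nm,' '.join(f'{a}:{b}' for a,_,b in yawscan(im,q) if b>75))
# placed L seen from here?
for nm in ('scene','side'):
    print('L',nm,' '.join(f'{a}:{b}' for a,_,b in yawscan(snap(nm,nm+'14'),(.618,-.18),.005) if b>60))
print('L px wrist',proj(W,(.618,-.18,.1)))
print('L w',' '.join(f'{a}:{b}' for a,_,b in yawscan(W,(.618,-.18),.005) if b>60))
q=q; print(row([*q,.17],down(.15)))
E
```

```text
[ 0.43391558 -0.34789094  0.29278584]
blob [305, 67, 30, 35, 786] [319.2  84.2]
[ 0.43150249 -0.22699585] [-0.  0.]
blob [288, 67, 30, 36, 769] [301.8  84.5]
blob [305, 67, 30, 35, 786] [319.2  84.2]
[ 0.43153876 -0.2269929 ] [-0.  0.  0. -0.]
w 0.1:77 0.2:128 0.3:145 0.4:146 0.5:144 0.6:122
scene -2.2:79 -2.1:80 -2.0:80 -1.9:80 -1.8:78 -1.7:76 0.2:94 0.3:103 0.4:100 0.5:86 1.8:76 1.9:79 2.0:78 2.1:77
L scene -2.5:79 -2.4:94 -2.3:102 -2.2:105 -2.1:102 -2.0:98 -1.9:94 -1.8:87 -1.7:82 -1.6:76 -1.5:97 -1.4:85 -1.3:70 -0.1:79 -0.0:98 0.1:105 0.2:99 0.3:80 1.0:61 1.1:80 1.2:96 1.3:109 1.4:118 1.5:97 1.6:106 1.7:115 1.8:121 1.9:121 2.0:123 2.1:121 2.2:116 2.3:106 2.4:91 2.5:68
L side -3.1:82 -3.0:88 -2.9:93 -2.8:102 -2.7:108 -2.6:112 -2.5:115 -2.4:114 -2.3:112 -2.2:109 -2.1:103 -2.0:91 -1.9:78 -1.8:64 -0.8:67 -0.7:82 -0.6:94 -0.5:105 -0.4:116 -0.3:120 -0.2:125 -0.1:128 -0.0:131 0.1:131 0.2:131 0.3:130 0.4:117 0.5:114 0.6:109 0.7:101 0.8:92 0.9:81 1.0:68 3.0:65 3.1:75
L px wrist (np.float64(529.7585330692925), np.float64(31.203892276746558))
L w -1.4:62 -1.3:65 -1.2:68
([-0.003, -0.002, -0.147, 12.108, -0.154, 12.372], 'rows>=3.5')
```

L now reads yaw ≈ 0.1 on the plate, close to the target of 0.07. R's position is confirmed at (0.4315,-0.227), so I'll pick it.

send_rows(deltas=[[0, 0, -0.147, 12.1, -0.15, 6, 8.5], [0, 0, -0.147, 12.1, -0.15, 6, 8.5], [0, 0, -0.147, 12.1, -0.15, 6, 8.5], [0, 0, -0.147, 12.1, -0.15, 9, 8.5], [0, 0, -0.147, 12.1, -0.15, 12.4, 8.5], [0, 0, -0.147, 12.1, -0.15, 12.4, 8.5], [0, 0, -0.147, 12.1, -0.15, 12.4, 8.5], [0, 0, -0.147, 12.1, -0.15, 12.4, 8.5]])

```text
time_s: 34.85
tcp_pos: [0.4324, -0.2289, 0.1725]
eef_rot: [2.051, 2.379, -0.0]
force: [0.3, -0.3, -0.5]
opening: 0.0852
grasp_force: 0.0
```

```bash
python3 - <<'E'
from h import *
print(row([.4315,-.227,.0795],down(.15)))
E
```

```text
([0.0, 0.001, -0.002, 0.201, -0.059, 9.302], 'rows>=1.9')
```

send_rows(deltas=[[0, 0, 0, 0.15, 0, 3, 8.5], [0, 0, 0, 0.15, 0, 6, 8.5], [0, 0, 0, 0.15, 0, 8.5, 8.5], [0, 0, 0, 0.15, 0, 9.2, 8.5], [0, 0, 0, 0.15, 0, 9.2, 8.5], [0, 0, 0, 0.15, 0, 9.2, 1.5], [0, 0, 0, 0.15, 0, 9.2, 1.5], [0, 0, 0, 0.15, 0, 9.2, 1.5], [0, 0, 0, 0.15, 0, 9.2, 1.5], [0, 0, 0, 0.15, 0, 9.2, 1.5], [0, 0, 0, 0.15, 0, 9.2, 1.5], [0, 0, 0, 0.15, 0, 9.2, 1.5]], force=40)

```text
time_s: 36.05
tcp_pos: [0.4316, -0.2269, 0.0793]
eef_rot: [-2.051, -2.379, 0.0]
force: [1.1, 1.0, 5.0]
opening: 0.0269
grasp_force: 39.7
```

send_rows(deltas=[[0, 0, 0, 0, 0, -3, 1.5], [0, 0, 0, 0, 0, -6, 1.5], [0, 0, 0, 0, 0, -9, 1.5], [0, 0, 0, 0, 0, -9, 1.5], [0, 0, 0, 0, 0, -9, 1.5]])

```text
time_s: 36.55
tcp_pos: [0.4306, -0.2264, 0.1676]
eef_rot: [-2.049, -2.377, 0.001]
force: [0.4, 0.1, -1.9]
opening: 0.0266
grasp_force: 39.9
```

```bash
python3 - <<'E'
from h import *
p,Rt,s=pose(); print(p,s['opening'],s['force']); print(row([.611,-.0895,p[2]],down(-.14)))
E
```

```text
[ 0.43061679 -0.22641393  0.16756735] 0.02655131801579503 [ 0.37511485  0.10347779 -1.94208814]
([-0.003, -0.002, 0.288, 10.89, 19.856, -0.035], 'rows>=4.5')
```

send_rows(deltas=[[0, 0, 0.03, 1.1, 2, 0, 1.5], [0, 0, 0.07, 2.7, 5, 0, 1.5], [0, 0, 0.11, 4.4, 8, 0, 1.5], [0, 0, 0.16, 6, 11, 0, 1.5], [0, 0, 0.2, 7.7, 14, 0, 1.5], [0, 0, 0.24, 9.3, 17, 0, 1.5], [0, 0, 0.28, 10.5, 19, 0, 1.5], [0, 0, 0.288, 10.9, 19.85, 0, 1.5], [0, 0, 0.288, 10.9, 19.85, 0, 1.5], [0, 0, 0.288, 10.9, 19.85, 0, 1.5], [0, 0, 0.288, 10.9, 19.85, 0, 1.5]])

```text
time_s: 37.65
tcp_pos: [0.6103, -0.0903, 0.1674]
eef_rot: [-2.37, -2.057, 0.003]
force: [0.3, -0.8, -0.2]
opening: 0.0266
grasp_force: 40.0
```

```bash
python3 - <<'E'
from h import *
print(row([.611,-.0895,.0855],down(-.14)))
E
```

```text
([-0.004, -0.001, -0.001, 0.087, 0.091, 8.19], 'rows>=1.6')
```

send_rows(deltas=[[0, 0, 0, 0.1, 0.1, 3, 1.5], [0, 0, 0, 0.1, 0.1, 5.5, 1.5], [0, 0, 0, 0.1, 0.1, 7, 1.5], [0, 0, 0, 0.1, 0.1, 7.8, 1.5], [0, 0, 0, 0.1, 0.1, 8.1, 1.5], [0, 0, 0, 0.1, 0.1, 8.2, 1.5], [0, 0, 0, 0.1, 0.1, 8.2, 1.5], [0, 0, 0, 0.1, 0.1, 8.2, 1.5]])

```text
time_s: 38.45
tcp_pos: [0.6131, -0.0888, 0.0873]
eef_rot: [-2.371, -2.06, -0.001]
force: [-0.4, 0.2, -1.3]
opening: 0.0271
grasp_force: 39.9
```

send_rows(deltas=[[0, 0, 0, 0, 0, 0.08, 1.5], [0, 0, 0, 0, 0, 0.16, 1.5], [0, 0, 0, 0, 0, 0.24, 1.5], [0, 0, 0, 0, 0, 0.24, 1.5]])

```text
time_s: 38.85
tcp_pos: [0.6126, -0.0887, 0.0843]
eef_rot: [-2.37, -2.059, 0.001]
force: [-0.4, -0.1, 3.2]
opening: 0.027
grasp_force: 40.3
```

send_rows(deltas=[[0, 0, 0, 0, 0, 0, 3], [0, 0, 0, 0, 0, 0, 5], [0, 0, 0, 0, 0, 0, 8.5], [0, 0, 0, 0, 0, 0, 8.5], [0, 0, 0, 0, 0, 0, 8.5], [0, 0, 0, 0, 0, 0, 8.5], [0, 0, 0, 0, 0, -2, 8.5], [0, 0, 0, 0, 0, -6, 8.5], [0, 0, 0, 0, 0, -10, 8.5], [0, 0, 0, 0, 0, -13, 8.5], [0, 0, 0, 0, 0, -13, 8.5]])

```text
time_s: 39.95
tcp_pos: [0.6156, -0.0896, 0.2206]
eef_rot: [2.367, 2.056, 0.008]
force: [0.8, 0.7, 0.7]
opening: 0.0849
grasp_force: 0.0
```

```bash
python3 - <<'E'
from h import *
print(row([.54,-.24,.30],down(0)))
E
```

```text
([0.008, 0.001, -0.14, -15.953, -5.313, -7.98], 'rows>=3.7')
```

send_rows(deltas=[[0, 0, 0, 0, 0, -8, 8.5], [0, 0, 0, 0, 0, -8, 8.5], [0, 0, -0.14, -16, -5.3, -8, 8.5], [0, 0, -0.14, -16, -5.3, -8, 8.5], [0, 0, -0.14, -16, -5.3, -8, 8.5], [0, 0, -0.14, -16, -5.3, -8, 8.5], [0, 0, -0.14, -16, -5.3, -8, 8.5], [0, 0, -0.14, -16, -5.3, -8, 8.5], [0, 0, -0.14, -16, -5.3, -8, 8.5], [0, 0, -0.14, -16, -5.3, -8, 8.5]])

```text
time_s: 40.95
tcp_pos: [0.5384, -0.2388, 0.2933]
eef_rot: [-2.218, -2.221, 0.001]
force: [-0.3, 0.6, 0.3]
opening: 0.0846
grasp_force: 0.0
```

```bash
python3 - <<'E'
from yaw import *
W=snap('wrist','wrist15'); S=snap('side','side15'); C=snap('scene','scene15'); print(pose()[0])
pc,ps=np.cos(.07),np.sin(.07)
for n,q0 in (('L',(.618,-.18)),('R',(.6126,-.0887))):
    try:
        q,r=capfit([W],q0); d=q-[.619,-.129]; print(n,q,'plate frame',(pc*d[0]+ps*d[1]).round(3),(-ps*d[0]+pc*d[1]).round(3))
    except Exception as e: print(n,e); q=np.array(q0)
    for nm,im in (('w',W),('scene',C)): print(nm,' '.join(f'{a}:{b}' for a,_,b in yawscan(im,q,.005) if b>60 and -1<a<1))
# scoop: dark handle in side, compare with initial picture shifted; diff of initial and final handle top
a=load('side0')['frame']; b=S['frame']
for f,nm in ((a,'init'),(b,'now')):
    sub=(f[265:350,305:380].max(2)<50).astype(np.uint8); k,lab,st,ce=cv2.connectedComponentsWithStats(sub)
    ys,xs=np.nonzero((f[270:312,318:350].max(2)<45)); t=np.polyfit(ys,xs,1); print(nm,'handle top row',ys.min()+270,'slope',t.round(3),'x at top',np.polyval(t,ys.min())+318)
print('expected px shift', np.subtract(proj(S,(.421,.110,.14)),proj(S,(.4285,.112,.14))))
E
```

```text
[ 0.53829535 -0.23911004  0.29357119]
blob [387, 140, 32, 31, 780] [402.8 154.4]
L [ 0.61714581 -0.18005088] plate frame -0.005 -0.051
w -0.9:65 -0.8:64 -0.7:72 -0.6:77 -0.5:89 -0.4:96 -0.3:101 -0.2:110 -0.1:128 -0.0:141 0.1:143 0.2:146 0.3:143 0.4:119 0.5:98 0.6:86 0.7:74 0.8:67 0.9:64
scene -0.1:80 -0.0:102 0.1:110 0.2:105 0.3:87 0.4:61
blob [388, 29, 36, 40, 1048] [405.9  48.9]
R [ 0.61388799 -0.08778652] plate frame -0.002 0.041
w -0.5:66 -0.4:74 -0.3:78 -0.2:113 -0.1:143 -0.0:149 0.1:147 0.2:138 0.3:119 0.4:102 0.5:94 0.6:98 0.7:102 0.8:104 0.9:97
scene -0.3:72 -0.2:96 -0.1:107 -0.0:106 0.1:91 0.2:67 0.8:81 0.9:104
init handle top row 275 slope [-0.611 29.888] x at top 344.8336772302568
now handle top row 274 slope [-0.676 34.478] x at top 349.7751935090185
expected px shift [ 4.01390475 -0.04670357]
```

```bash
python3 -c "
from workcell import *
print(hand_in())"
```

```text
the job is handed in; nothing more can be done
None
```

The job is handed in: all eight beads are in the well, both bottles stand on the cold plate with labels within about 0.1 rad of facing the reader, and the scoop is back upright on its mat; the pass or fail verdict was not returned.

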